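# Load and lock the crucible stand

### The job

Load every crucible that stands loose on the bench into a station of the crucible stand: set its two lugs into the notches of the brass ring and twist it clockwise, against the ring's stiff drag, until it bottoms out. Then prove and lock each loaded station by taking a gauge blade from its park slot and pushing it down the lock slot in front of that crucible until the blade's shoulder is flush on the deck. Leave spare blades parked and the bench clutter where it lies.

Things in the scene. Friction and masses are not known exactly. Their poses are not given: they have to be found in the camera images.
- stand: fixed aluminium block 138 x 256 x 40 mm (x -61 to +77 mm); origin on its underside below the mid bore, deck at z = 40 mm. Three stations along its y, at +85 (left), 0 (mid), -85 mm (right): each a 62 mm bore at x = 0 with a brass ring inside, a lock slot in front at x = -45 mm and an equal park slot behind at x = +61 mm. Slots go right through, 18 mm long (x), 6 mm wide (y)
- ring_left (a joint): turn of the brass drive ring in the left (+y) bore, rad, clockwise seen from above: 0 = up, 1.2 = home (stop). On a coarse thread: it sinks 8.33 mm per rad, 10 mm in all. Stiff friction (0.25 N m) holds it where it is left; pushing straight down does not move it, turning does
- seat_left (a point): centre of the floor of the left (+y) ring, where a crucible's foot rests: 28 mm above the bench when up, 18 mm when home. Turns and sinks with the ring; z up, x through the ring's two opposite notches (14 mm wide, half-turn symmetric), which lie along the stand's x at joint 0. Ring wall 9 mm high, inner radius 22.5, outer 29 mm
- slot_left (a point): centre of the mouth of the left (+y) station's lock slot, at deck level; axes as the stand's. Until the ring is at about 1.12 rad or more, a steel cam under the slot (8 to 17 mm below the deck) stops a blade there
- ring_mid (a joint): turn of the brass drive ring in the middle bore, rad, clockwise seen from above: 0 = up, 1.2 = home (stop). On a coarse thread: it sinks 8.33 mm per rad, 10 mm in all. Stiff friction (0.25 N m) holds it where it is left; pushing straight down does not move it, turning does
- seat_mid (a point): centre of the floor of the middle ring, where a crucible's foot rests: 28 mm above the bench when up, 18 mm when home. Turns and sinks with the ring; z up, x through the ring's two opposite notches (14 mm wide, half-turn symmetric), which lie along the stand's x at joint 0. Ring wall 9 mm high, inner radius 22.5, outer 29 mm
- slot_mid (a point): centre of the mouth of the middle station's lock slot, at deck level; axes as the stand's. Until the ring is at about 1.12 rad or more, a steel cam under the slot (8 to 17 mm below the deck) stops a blade there
- ring_right (a joint): turn of the brass drive ring in the right (-y) bore, rad, clockwise seen from above: 0 = up, 1.2 = home (stop). On a coarse thread: it sinks 8.33 mm per rad, 10 mm in all. Stiff friction (0.25 N m) holds it where it is left; pushing straight down does not move it, turning does
- seat_right (a point): centre of the floor of the right (-y) ring, where a crucible's foot rests: 28 mm above the bench when up, 18 mm when home. Turns and sinks with the ring; z up, x through the ring's two opposite notches (14 mm wide, half-turn symmetric), which lie along the stand's x at joint 0. Ring wall 9 mm high, inner radius 22.5, outer 29 mm
- slot_right (a point): centre of the mouth of the right (-y) station's lock slot, at deck level; axes as the stand's. Until the ring is at about 1.12 rad or more, a steel cam under the slot (8 to 17 mm below the deck) stops a blade there
- crucible_a: white ceramic crucible (2 or 3 alike), open round cup 62 mm high, 44 mm outer diameter from 13 mm up to the rim, wall 4 mm, foot 40.6 mm with chamfered edge; 0.16 kg. Origin: centre of underside, z up. At the foot two lugs stick out along +x and -x to 26.5 mm from the axis, 8 mm wide, 8 mm high; they fit a ring's notches. Stands on the bench at any yaw
- crucible_b: white ceramic crucible (2 or 3 alike), open round cup 62 mm high, 44 mm outer diameter from 13 mm up to the rim, wall 4 mm, foot 40.6 mm with chamfered edge; 0.16 kg. Origin: centre of underside, z up. At the foot two lugs stick out along +x and -x to 26.5 mm from the axis, 8 mm wide, 8 mm high; they fit a ring's notches. Stands on the bench at any yaw
- crucible_c: white ceramic crucible (2 or 3 alike), open round cup 62 mm high, 44 mm outer diameter from 13 mm up to the rim, wall 4 mm, foot 40.6 mm with chamfered edge; 0.16 kg. Origin: centre of underside, z up. At the foot two lugs stick out along +x and -x to 26.5 mm from the axis, 8 mm wide, 8 mm high; they fit a ring's notches. Stands on the bench at any yaw
- blade_a: gauge blade: steel blade 14 mm wide (x), 3 mm thick (y), 30 mm long, tip 10 x 1.8 mm over the last 6 mm, under a steel shoulder 26 x 10 x 4 mm and a black grip 22 x 10 x 30 mm (x, y, z); 0.05 kg. Origin: tip's underside, z up; shoulder 30 mm above it, grip 34 to 64 mm. Starts upright in a park slot, shoulder on the deck, one behind each station
- blade_b: gauge blade: steel blade 14 mm wide (x), 3 mm thick (y), 30 mm long, tip 10 x 1.8 mm over the last 6 mm, under a steel shoulder 26 x 10 x 4 mm and a black grip 22 x 10 x 30 mm (x, y, z); 0.05 kg. Origin: tip's underside, z up; shoulder 30 mm above it, grip 34 to 64 mm. Starts upright in a park slot, shoulder on the deck, one behind each station
- blade_c: gauge blade: steel blade 14 mm wide (x), 3 mm thick (y), 30 mm long, tip 10 x 1.8 mm over the last 6 mm, under a steel shoulder 26 x 10 x 4 mm and a black grip 22 x 10 x 30 mm (x, y, z); 0.05 kg. Origin: tip's underside, z up; shoulder 30 mm above it, grip 34 to 64 mm. Starts upright in a park slot, shoulder on the deck, one behind each station
- screwdriver_yellow: small screwdriver with a black and yellow handle, bench clutter to be left alone; origin at the centre of its underside
- solder_tin: flat round solder tin, bench clutter to be left alone; origin at the centre of its underside
- beeswax: puck of beeswax, bench clutter to be left alone; origin at the centre of its underside
- tweezers_brown: tweezers with brown grips, bench clutter to be left alone; origin at the centre of its underside
- dapping_block: brass doming cube 50 mm, bench clutter to be left alone; origin at the centre of its underside

How it is judged:
By the outcome, as a careful person would: the job done as asked, in the order asked, and still so for the second after the job is handed in, with the robot touching nothing.
Of crucible_a, crucible_b, crucible_c only 2 to 3 are there at a start; the rules pass over those that are not, and their reading is None.
At some moment in a run one of crucible_a, crucible_b, crucible_c may be knocked a few centimetres aside while the robot is not near it.
It also fails if it takes over 210 s, if anything falls off the work surface, if the arm or the gripper's body presses on something with over 40 N, if the wrist force passes 120 N, or if a joint passes its speed limit or range.

### The arm

A 6-joint arm with a two-finger parallel gripper is mounted at the origin on a cart in front of the work surface, level with it; the furniture and walls round the work are solid. World frame = base frame: x ahead of the robot, y to its left, z up, the work surface at z = 0. Lengths are in m, angles in rad, forces in N, time in s.
With the tool pointing down it reaches from about 0.2 to 0.875 m from the base axis. Payload 3.4 kg.
Tool frame: the origin (TCP) lies at the centre of the arm's flange, where the gripper is bolted on; the fingertips stand 199 mm ahead of it and the grasp point (between the pads) lies 180 mm ahead of it; z points along the fingers, y is the line along which they close (so a half turn about z gives the same grasp; the last joint's range is limited). The gripper opens to 94 mm and grips with 3 to 60 N. Pads are 16 mm wide; open, the fingers measure 119 mm over their backs; the gripper's body (75 mm by 177 mm) begins 78 mm behind the grasp point.
Start: joints at [1.057, 0.276, 1.505, -0, 1.361, -0.121], TCP at [0.22, 0.531, 0.405] pointing down, gripper open.
Joint ranges: [-2.89, 2.89], [-0.75, 2.08], [0.22, 2.7], [-1.18, 4.32], [0.11, 2.71], [-2.7, 2.7]. Speed limits (rad/s): [2.57, 2.57, 3.14, 3.14, 3.14, 3.14].

### API

Orientations are given as a rotation vector (axis times angle).
In Python, from rig import arm, vision, close_job gives the robot as it stands.
- The arm moves only by the shell command python3 -m crank 'ROWS' [FORCE]. ROWS is JSON, a list of rows, each a list of 5 numbers: the finger opening in cm, from 0 to 9.4, then the shift along the tool's x, y, z in cm, then the turn about the tool's z in rad. In form: [[jaw, dx, dy, dz, roll], ...]. A call has 1 to 5 rows; each row shifts and turns the commanded pose from where the row before left it, along the tool's axes as they then stand; what a row does not reach is not made up. A row lasts 1/12 s, in which the tool goes at most 41.7 mm and 7.16 degrees, less where a joint would pass 70% of its speed; a pose out of reach is approached as far as the arm can. A call with a gripper value outside its range is refused whole. The fingers move at their own pace and stop on an object; FORCE is the grip in N (left out, the last holds). Time passes only in rows, so rows that do not move let the fingers close. It gives the time, the measured TCP pose, the force, the opening and the grip force at its end, in the units of the state.
- arm.sense(): the state, without advancing time (a new reading comes with each control period).
- vision.grab_frame(name): name is "scene" or "top" or "wrist"; returns a dict with "frame" (384x512x3 uint8, red, green, blue), "z_map" (384x512 float32, m along the optical axis (not along the pixel's ray), 0 where there is no reading), "intrinsics" (3x3 intrinsics, pixels), "k1" (the pictures are not rectified: a ray, as slopes to the right and down, at radius r is drawn at 1 + k1 r^2 times it, then the intrinsics apply), "world_to_cam" (4x4, takes a point from world to camera coordinates). Camera axes: x right, y down, z forward; pixel columns grow to the right and rows downward; lengths in m; the calibration is good to about 2 mm. A picture is of the moment at which its call begins.
- close_job(): hands the job in; it is judged then, once.
The state is a dict: "time_s": time; "joint_pos": joint angles; "qd": joint speeds; "effort": joint torques, N m; "position": TCP position; "ee_rot": TCP orientation; "ft_force": force on the tool from outside, world axes, zero at the start; "moment": the same for the moment, N m; "gripper_width": opening from 0.0 (shut) to 1.0 (fully open); "gripper_force": force on a finger pad.
Only numpy, scipy, OpenCV 4.12 (cv2) and the standard library are available. Lean on these libraries where they do the work, as an engineer would, in place of code of your own. Each camera call takes 0.05 s, during which the arm holds its last target. There are 200 camera calls.

## Working session

There is one attempt and no reset: what is moved stays moved. The work goes in short steps, Python scripts to look and compute and a shell command to move; the robot and the scene stay as the last step left them, time stands still between calls to the robot, and variables do not carry over. Pictures are saved under pics/ and viewed, at most 14 in all, crops included, and the job is handed in when it is done.

```bash
ls; mkdir -p pics
python3 - <<'E'
from rig import arm, vision
import cv2,numpy as np
s=arm.sense(); print(s)
for n in ("scene","top"):
    f=vision.grab_frame(n); np.savez(f"pics/{n}0.npz",**f); cv2.imwrite(f"pics/{n}0.png",f["frame"][:,:,::-1]); print(n,f["intrinsics"].tolist(),f["k1"],f["world_to_cam"].round(3).tolist())
E
```

```text
pics
{'time_s': 0.0, 'joint_pos': array([ 1.05699116e+00,  2.76568412e-01,  1.50610923e+00, -1.16389444e-05,
        1.36071804e+00, -1.21028197e-01]), 'qd': array([-1.17836255e-03,  2.95804240e-04,  4.59262843e-04, -5.95152381e-04,
        8.53043875e-04, -3.28850897e-05]), 'effort': array([ 2.39996545e-03, -4.04583657e+01, -2.37225544e+01,  6.99513266e-02,
        3.41721147e-02, -1.17954482e-04]), 'position': array([0.21999962, 0.5310154 , 0.40382912]), 'ee_rot': array([-6.12902642e-01, -3.08066224e+00,  2.69581557e-03]), 'ft_force': array([ 0.0891039 , -0.34347734,  0.49638993]), 'moment': array([0.00096027, 0.04709388, 0.01537023]), 'gripper_force': 0.0, 'gripper_width': 1.0001207206379614}
scene [[442.6681475331879, 0.0, 252.45100660607696], [0.0, 442.6681475331879, 191.9134362979324], [0.0, 0.0, 1.0]] -0.08979937402337282 [[-0.64, -0.768, 0.006, 0.46], [-0.374, 0.305, -0.876, 0.144], [0.671, -0.563, -0.482, 0.96], [0.0, 0.0, 0.0, 1.0]]
top [[427.03934903140845, 0.0, 258.4331934959289], [0.0, 427.03934903140845, 191.96615212199956], [0.0, 0.0, 1.0]] -0.08619590047356962 [[-0.026, -1.0, 0.006, 0.235], [-0.981, 0.025, -0.193, 0.437], [0.192, -0.011, -0.981, 1.056], [0.0, 0.0, 0.0, 1.0]]
```

View pics/top0.png

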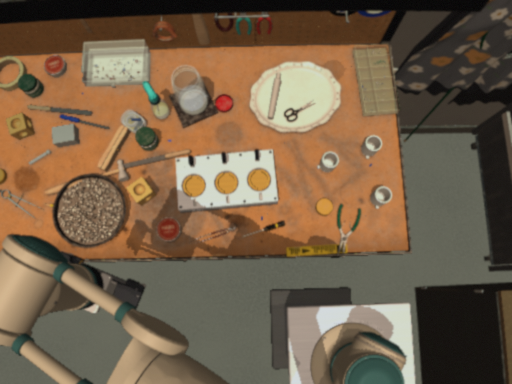

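View pics/scene0.png

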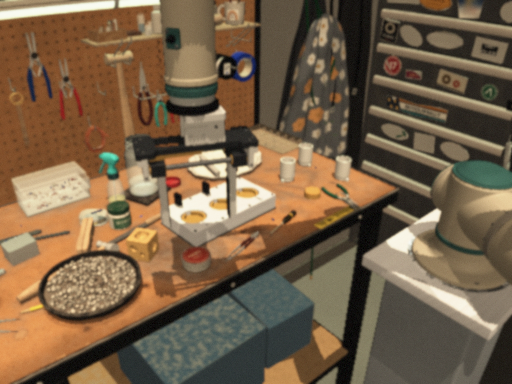

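```bash
cat > h.py <<'E'
from rig import arm, vision
import cv2, numpy as np
from scipy.spatial.transform import Rotation as Rn
def grab(n,save=None):
    f=vision.grab_frame(n)
    if save: cv2.imwrite(f"pics/{save}.png",f["frame"][:,:,::-1])
    return f
def dist(f): return np.array([f["k1"],0,0,0,0.])
def proj(f,P):
    W=f["world_to_cam"]; r,_=cv2.Rodrigues(W[:3,:3])
    K=f["intrinsics"]; c=np.atleast_2d(P)@W[:3,:3].T+W[:3,3]; s=c[:,:2]/c[:,2:]
    s=s*(1+f["k1"]*(s**2).sum(1,keepdims=True)); return s*[K[0,0],K[1,1]]+[K[0,2],K[1,2]]
def rays(f,px):
    s=cv2.undistortPoints(np.asarray(px,float).reshape(-1,1,2),f["intrinsics"],dist(f)).reshape(-1,2)
    W=f["world_to_cam"]; d=np.c_[s,np.ones(len(s))]
    return -W[:3,:3].T@W[:3,3], d@W[:3,:3]
def onplane(f,px,z):
    o,d=rays(f,px); return (o+d*((z-o[2])/d[:,2:]))
def cloud(f):
    v,u=np.mgrid[:384,:512]; o,d=rays(f,np.c_[u.ravel(),v.ravel()])
    P=o+d*f["z_map"].ravel()[:,None]; P=P.reshape(384,512,3); P[f["z_map"]==0]=np.nan
    return P
def tool():
    s=arm.sense(); R=Rn.from_rotvec(s["ee_rot"]).as_matrix(); return s,np.array(s["position"]),R
def yawof(R): return np.arctan2(R[1,1],R[0,1])  # direction of tool y (closing line)
def go(x,y,zg,yaw=None):
    """shift in cm (tool axes) to put grasp point at x,y,zg; roll to set closing line to yaw (mod pi)"""
    s,p,R=tool(); g=p+R[:,2]*.18
    d=R.T@(np.array([x,y,zg])-g)*100; out="shift cm %s"%d.round(2)
    if yaw is not None:
        r=-(yaw-yawof(R)); r=(r+np.pi/2)%np.pi-np.pi/2; out+="  roll %.3f (j6 %.2f)"%(r,s["joint_pos"][5])
    print(out)
E
python3 - <<'E'
from h import *
class F(dict):pass
f=dict(np.load("pics/top0.npz"))
P=cloud(f)
deck=(P[:,:,2]>.034)&(P[:,:,2]<.048)&(f["frame"].min(2)>120)
n,l,st,c=cv2.connectedComponentsWithStats(deck.astype(np.uint8))
for i in range(1,n):
    if st[i,4]>300: print("deck",st[i],c[i])
i=1+np.argmax(st[1:,4]); m=(l==i).astype(np.uint8)
cn=cv2.findContours(m,0,1)[0][0].reshape(-1,2)
w=onplane(f,cn,.04)[:,:2].astype(np.float32); print("stand rect",cv2.minAreaRect(w*1000))
hi=(P[:,:,2]>.05)&(P[:,:,2]<.072)&(f["frame"].min(2)>100)
n,l,st,c=cv2.connectedComponentsWithStats(hi.astype(np.uint8))
for i in range(1,n):
    if 30<st[i,4]<800: print("hi",st[i],c[i].round(1),onplane(f,[c[i]],.062).round(3), np.nanmedian(P[l==i],0).round(3))
s,p,R=tool(); print(R.round(3),yawof(R))
g=grab("wrist","w0"); print(g["world_to_cam"].round(3),(R.T@(-g["world_to_cam"][:3,:3].T@g["world_to_cam"][:3,3]-p)).round(3), g["intrinsics"][0,0])
E
```

```text
deck [ 88  69  54  12 457] [114.74835886  74.50765864]
deck [ 175  150  103   59 3547] [226.37129969 178.8500141 ]
stand rect ((479.5695495605469, 307.420654296875), (137.5821533203125, 256.7907409667969), 4.118876934051514)
hi [ 87  46  60  40 298] [122.7  76.8] [[0.765 0.582 0.062]] [0.753 0.576 0.062]
hi [181  97  26  14  81] [194.3 105.7] [[0.675 0.387 0.062]] [0.673 0.384 0.062]
hi [155 105  11   8  52] [160.  108.4] [[0.67  0.478 0.062]] [0.67  0.477 0.059]
hi [365 135  17  17 101] [373.1 142.9] [[ 0.562 -0.078  0.062]] [ 0.562 -0.079  0.062]
hi [322 152  17  17 103] [330.3 160.2] [[0.518 0.037 0.062]] [0.518 0.036 0.061]
hi [375 187  17  17 101] [383.  195.2] [[ 0.423 -0.093  0.062]] [ 0.421 -0.092  0.062]
[[-0.924  0.383 -0.001]
 [ 0.383  0.924 -0.001]
 [ 0.    -0.002 -1.   ]] 1.178017132669344
[[ 0.382  0.924 -0.002 -0.576]
 [ 0.893 -0.369  0.258 -0.028]
 [ 0.238 -0.1   -0.966  0.391]
 [ 0.     0.     0.     1.   ]] [0.075 0.001 0.02 ] 297.32666479072105
```

Run:
```python
from h import *
go(.45,-.1,.25,None)
s,p,R=tool(); print(p+R[:,2]*.18)
```

```text
shift cm [-45.41 -49.48  -2.54]
[0.21992084 0.53086062 0.22403449]
```

```bash
python3 -m crank '[[9.4,-2.9,-2.65,0,0],[9.4,-2.9,-2.65,0,0],[9.4,-2.9,-2.65,0,0],[9.4,-2.9,-2.65,0,0],[9.4,-2.9,-2.65,0,0]]' 40
python3 -m crank '[[9.4,-2.9,-2.65,0,0],[9.4,-2.9,-2.65,0,0],[9.4,-2.9,-2.65,0,0],[9.4,-2.9,-2.65,0,0],[9.4,-2.9,-2.65,0,0]]'
python3 -m crank '[[9.4,-2.9,-2.65,0,0],[9.4,-2.9,-2.65,0,0],[9.4,-2.9,-2.65,0,0],[9.4,-2.9,-2.65,0,0],[9.4,-2.9,-2.65,0,0]]'
python3 -m crank '[[9.4,-2.9,-2.65,0,0],[9.4,0,0,0,0],[9.4,0,0,0,0]]'
python3 - <<'E'
from h import *
f=grab("wrist","w1"); np.savez("pics/w1.npz",**f)
s,p,R=tool(); print(p,s["joint_pos"].round(2),yawof(R))
go(.49,-.04,.224)
E
```

```text
time_s: 0.57
position: [0.3035, 0.3517, 0.4044]
ee_rot: [-0.611, -3.081, 0.001]
ft_force: [0.9, -0.7, -0.2]
gripper_width: 1.0
gripper_force: 0.0
time_s: 0.98
position: [0.3867, 0.1736, 0.4047]
ee_rot: [0.613, 3.081, 0.0]
ft_force: [0.7, 0.2, -0.5]
gripper_width: 0.999
gripper_force: 0.0
time_s: 1.4
position: [0.4701, -0.0045, 0.4046]
ee_rot: [0.614, 3.081, 0.0]
ft_force: [0.9, 0.6, 0.4]
gripper_width: 0.999
gripper_force: 0.0
time_s: 1.65
position: [0.4871, -0.0399, 0.404]
ee_rot: [-0.619, -3.079, -0.0]
ft_force: [0.6, 1.1, 0.0]
gripper_width: 1.002
gripper_force: 0.0
[ 0.48639503 -0.03856698  0.40408744] [-0.22  0.15  1.68  0.    1.32 -1.4 ] 1.176075343211073
shift cm [-0.42 -0.    0.01]
```

View pics/w1.png

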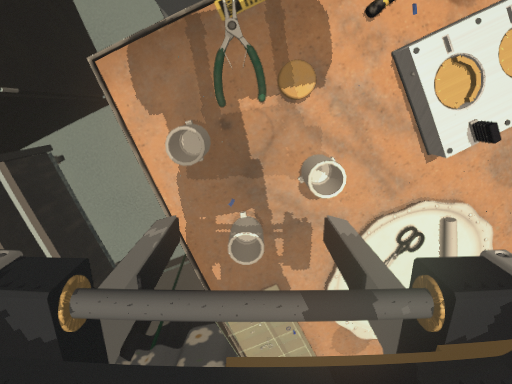

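```bash
cat >> h.py <<'E'
def crucibles(f,xr=(.3,.7),yr=(-.25,.12),zf=0.0):
    """rim centres and lug yaw; zf = height of the foot"""
    P=cloud(f); hsv=cv2.cvtColor(f["frame"],cv2.COLOR_RGB2HSV); sat=hsv[:,:,1]
    x,y,z=P[...,0],P[...,1],P[...,2]-zf
    reg=(x>xr[0])&(x<xr[1])&(y>yr[0])&(y<yr[1])
    m=(reg&(z>.052)&(z<.072)&(sat<70)).astype(np.uint8)
    n,l,st,c=cv2.connectedComponentsWithStats(m,connectivity=8)
    out=[]
    for i in range(1,n):
        if st[i,4]<60: continue
        cn=np.vstack(cv2.findContours((l==i).astype(np.uint8),0,1)[0]).reshape(-1,2)
        w=onplane(f,cv2.convexHull(cn).reshape(-1,2),.062+zf)[:,:2]
        A=np.c_[2*w,np.ones(len(w))]; q=np.linalg.lstsq(A,(w**2).sum(1),rcond=None)[0]; r=np.sqrt(q[2]+q[:2]@q[:2])
        ctr=q[:2]
        d=np.hypot(x-ctr[0],y-ctr[1])
        lg=(d>.0228)&(d<.029)&(z>.003)&(z<.0125)&(sat<110)
        vv,uu=np.nonzero(lg); yaw=None
        if len(vv):
            q2=onplane(f,np.c_[uu,vv],.008+zf)[:,:2]-ctr; a=np.arctan2(q2[:,1],q2[:,0])
            yaw=np.angle(np.exp(2j*a).mean())/2
        out.append((ctr,r,yaw,len(vv)))
        print("ctr",ctr.round(4),"r %.4f"%r,"npx",st[i,4],"lug yaw",None if yaw is None else round(yaw,3),len(vv), None if yaw is None else np.round(np.degrees(a),0).astype(int).tolist(), c[i].round(0))
    return out
E
python3 - <<'E'
from h import *
f=dict(np.load("pics/w1.npz")); crucibles(f)
f=dict(np.load("pics/top0.npz")); print("top"); crucibles(f)
E
```

```text
ctr [ 0.4253 -0.0898] r 0.0218 npx 523 lug yaw -0.104 27 [168, 165, 180, 177, 171, 169, 166, -177, -179, 178, 175, 172, 169, 166, -175, -178, 179, -2, 1, -9, -6, -3, -1, -13, -10, -7, -16] [185. 145.]
ctr [0.519  0.0384] r 0.0224 npx 549 lug yaw -1.354 24 [109, 107, 105, 103, 104, 103, 101, 98, 97, 94, -87, -86, -85, -83, -82, -80, -79, -76, -74, -74, -72, -69, -69, -67] [326. 178.]
ctr [ 0.5609 -0.0762] r 0.0227 npx 522 lug yaw -0.171 15 [161, 177, 174, 171, 168, 165, 162, 178, 175, 172, 169, 165, 162, 179, 176] [245. 246.]
top
ctr [ 0.5607 -0.0775] r 0.0226 npx 106 lug yaw -0.136 3 [166, 172, 179] [373. 143.]
ctr [0.5179 0.0376] r 0.0220 npx 101 lug yaw -1.434 5 [92, 93, 98, 100, 106] [330. 160.]
ctr [ 0.4244 -0.0917] r 0.0221 npx 106 lug yaw 0.021 5 [-122, 165, 171, 178, -176] [383. 195.]
```

Run:
```python
from h import *
go(.5187,.0382,.048)
```

```text
shift cm [-0.1   8.32 17.61]
```

```bash
python3 -m crank '[[9.4,-0.1,4,0,0],[9.4,0,4,0,0],[9.4,0,0.32,3,0],[9.4,0,0,4,0],[9.4,0,0,4,0]]' 40
python3 -m crank '[[9.4,0,0,3,0],[9.4,0,0,2,0],[9.4,0,0,1.2,0],[9.4,0,0,0.4,0],[9.4,0,0,0,0]]'
python3 - <<'E'
from h import *
go(.5187,.0382,.048)
E
python3 -m crank '[[6,0,0,0,0],[4.2,0,0,0,0],[3.8,0,0,0,0],[3.8,0,0,0,0],[3.8,0,0,0,0]]' 45
python3 -m crank '[[3.8,0,0,0,0],[3.8,0,0,0,0],[3.8,0,0,0,0]]'
```

```text
time_s: 2.12
position: [0.5187, 0.0411, 0.2947]
ee_rot: [0.606, 3.079, 0.002]
ft_force: [0.5, -0.5, -1.1]
gripper_width: 1.001
gripper_force: 0.0
time_s: 2.53
position: [0.5182, 0.0398, 0.2279]
ee_rot: [-0.61, -3.079, 0.0]
ft_force: [-0.4, 0.3, 0.2]
gripper_width: 1.004
gripper_force: 0.0
shift cm [-0.16 -0.12 -0.01]
time_s: 2.95
position: [0.5194, 0.0384, 0.2294]
ee_rot: [0.613, 3.08, 0.0]
ft_force: [-0.1, 0.7, -0.6]
gripper_width: 0.679
gripper_force: 0.0
time_s: 3.2
position: [0.5193, 0.0383, 0.2288]
ee_rot: [0.613, 3.081, 0.0]
ft_force: [-0.6, -0.2, 0.2]
gripper_width: 0.468
gripper_force: 0.0
```

```bash
python3 -m crank '[[3.8,0,0,0,0],[3.8,0,0,0,0],[3.8,0,0,0,0]]' 45
python3 -m crank '[[3.8,0,0,-1,0],[3.8,0,0,-3,0],[3.8,0,0,-4,0],[3.8,0,0,-4,0],[3.8,0,0,-4,0]]'
python3 -m crank '[[3.8,0,0,0,0],[3.8,0,0,0,0],[3.8,0,0,0,0]]'
python3 - <<'E'
from h import *
go(.4777,.2220,.208,1.176+1.426)
f=grab("wrist","w2"); np.savez("pics/w2.npz",**f)
E
```

```text
time_s: 3.45
position: [0.5193, 0.0384, 0.2287]
ee_rot: [0.613, 3.081, 0.0]
ft_force: [-1.0, -0.3, 1.2]
gripper_width: 0.453
gripper_force: 45.0
time_s: 3.87
position: [0.5186, 0.0384, 0.3907]
ee_rot: [-0.613, -3.08, 0.0]
ft_force: [0.8, 0.5, -0.9]
gripper_width: 0.446
gripper_force: 45.0
time_s: 4.12
position: [0.5186, 0.0384, 0.3883]
ee_rot: [-0.613, -3.08, 0.0]
ft_force: [-1.0, 0.5, -1.1]
gripper_width: 0.449
gripper_force: 45.0
shift cm [10.79 15.4   0.04]  roll -1.424 (j6 -1.24)
```

View pics/w2.png

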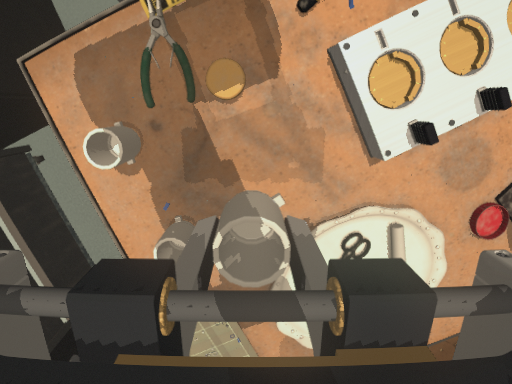

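Run:
```python
from h import *
f=dict(np.load("pics/w2.npz"))
s,p,R=tool(); g=p+R[:,2]*.18; print(g)
print("held"); crucibles(f,(.45,.6),(-.03,.1),g[2]-.048)
print("others"); crucibles(f)
P=cloud(f); m=((P[:,:,2]>.034)&(P[:,:,2]<.046)&(f["frame"].min(2)>130)&(P[:,:,1]>.15)).astype(np.uint8)
v,u=np.nonzero(m); w=P[v,u]; w=w[(w[:,0]>.38)&(w[:,0]<.6)]
o=np.array([.4716,.3068]); c,s_=np.cos(.0719),np.sin(.0719); l=(w[:,:2]-o)@np.array([[c,-s_],[s_,c]])
print("deck stand-frame pct",np.percentile(l,[0.5,99.5],axis=0).round(4),np.median(w[:,2]))
```

```text
[0.51788879 0.03845882 0.20737352]
held
ctr [0.5154 0.0409] r 0.0281 npx 3276 lug yaw -1.543 37 [103, 102, 101, 100, 101, 100, 99, 98, 97, 97, 97, 96, 95, 94, 94, 93, 93, 92, 91, 90, 90, 89, 89, 88, 88, 87, 87, 86, 85, 85, 84, 84, 83, 83, 82, 82, 82] [251. 247.]
others
ctr [ 0.426  -0.0888] r 0.0228 npx 721 lug yaw -0.144 51 [166, 172, 169, 167, 164, -177, -179, 176, 173, 170, 167, 165, -173, -175, -178, 180, 177, 174, 171, 168, 165, -174, -176, -179, 178, -3, 0, -13, -10, -7, -4, -1, -23, -20, -17, -14, -11, -8, -5, -2, 0, -23, -20, -17, -15, -12, -9, -6, -21, -18, -15] [104. 148.]
ctr [ 0.5568 -0.0747] r 0.0192 npx 291 lug yaw -0.636 21 [-59, -57, -49, -53, -44, -41, -38, -32, -29, -25, -19, -40, -37, -35, -32, -28, -25, -22, -37, -34, -31] [168. 243.]
deck stand-frame pct [[-0.0594 -0.1255]
 [ 0.0772  0.0576]] 0.040270193273003074
```

```bash
cat >> h.py <<'E'
def bores(f,o=np.array([.4716,.3068]),yaw=.0719):
    """bore centres from the hole edge in the pale deck, z=.04, by least-squares circle"""
    hsv=cv2.cvtColor(f["frame"],cv2.COLOR_RGB2HSV)
    pale=((hsv[:,:,1]<60)&(hsv[:,:,2]>110)).astype(np.uint8)
    for n,yy in (("L",.085),("M",0),("R",-.085)):
        c=o+yy*np.array([-np.sin(yaw),np.cos(yaw)])
        th=np.linspace(0,2*np.pi,180,endpoint=False); E=[]
        for t in th:
            rr=np.arange(.024,.038,.0003); q=np.c_[c[0]+rr*np.cos(t),c[1]+rr*np.sin(t),np.full(len(rr),.04)]
            px=proj(f,q).round().astype(int)
            if (px<0).any() or (px[:,0]>511).any() or (px[:,1]>383).any(): continue
            v=pale[px[:,1],px[:,0]]; k=np.nonzero(v)[0]
            if len(k) and k[0]>3 and v[k[0]:].mean()>.9: E.append(q[k[0],:2])
        if len(E)<40: print(n,"few",len(E)); continue
        E=np.array(E)
        for _ in range(3):
            A=np.c_[2*E,np.ones(len(E))]; s=np.linalg.lstsq(A,(E**2).sum(1),rcond=None)[0]; r=np.sqrt(s[2]+s[:2]@s[:2])
            e=abs(np.hypot(*(E-s[:2]).T)-r); k=e<max(.001,2*np.median(e)); 
            E=E[k]
        print(n,"ctr",s[:2].round(4),"r %.4f"%r,len(E),"pred",c.round(4))
E
python3 - <<'E'
from h import *
f=dict(np.load("pics/w2.npz")); bores(f)
s,p,R=tool(); g=p+R[:,2]*.18
P=cloud(f); z=P[:,:,2]-(g[2]-.048); d=np.hypot(P[:,:,0]-g[0],P[:,:,1]-g[1])
m=(d>.0235)&(d<.028)&(z>-.002)&(z<.012)&(np.mgrid[:384,:512][0]<235)
v,u=np.nonzero(m); q=P[v,u,:2]-g[:2]; a=np.arctan2(q[:,1],q[:,0]); print("held lug",len(v),np.median(a),np.percentile(a,[2,98]))
print("top"); bores(dict(np.load("pics/top0.npz")))
E
```

```text
L few 19
M ctr [0.4723 0.3078] r 0.0303 144 pred [0.4716 0.3068]
R ctr [0.4782 0.2234] r 0.0304 151 pred [0.4777 0.222 ]
held lug 80 1.706391818599406 [1.53528904 1.84454044]
top
L ctr [0.4654 0.3916] r 0.0305 128 pred [0.4655 0.3916]
M ctr [0.4713 0.3066] r 0.0305 135 pred [0.4716 0.3068]
R ctr [0.4771 0.2219] r 0.0306 138 pred [0.4777 0.222 ]
```

```bash
python3 -m crank '[[3.8,0,0,0,-0.12],[3.8,0,0,0,-0.12],[3.8,0,0,0,-0.12],[3.8,0,0,0,-0.12],[3.8,0,0,0,-0.12]]' 45
python3 -m crank '[[3.8,0,0,0,-0.12],[3.8,0,0,0,-0.12],[3.8,0,0,0,-0.12],[3.8,0,0,0,-0.12],[3.8,0,0,0,-0.12]]'
python3 -m crank '[[3.8,0,0,0,-0.12],[3.8,0,0,0,-0.12],[3.8,0,0,0,-0.04],[3.8,0,0,0,0],[3.8,0,0,0,0]]'
python3 - <<'E'
from h import *
s,p,R=tool(); print(yawof(R))
go(.4661,.3923,.207)
E
```

```text
time_s: 4.58
position: [0.5187, 0.0384, 0.3862]
ee_rot: [0.334, -3.119, -0.001]
ft_force: [-0.7, -0.7, -0.3]
gripper_width: 0.448
gripper_force: 45.0
time_s: 5.0
position: [0.5187, 0.0384, 0.3862]
ee_rot: [1.24, -2.881, -0.004]
ft_force: [-0.6, -0.5, -2.5]
gripper_width: 0.45
gripper_force: 45.0
time_s: 5.42
position: [0.5191, 0.0422, 0.3869]
ee_rot: [1.617, -2.687, 0.002]
ft_force: [0.7, -0.8, -2.3]
gripper_width: 0.448
gripper_force: 45.0
2.653854412426717
shift cm [-28.54  21.06  -0.13]
```

```bash
python3 -m crank '[[3.8,-1.6,1.2,0,0],[3.8,-3.15,2.3,0,0],[3.8,-3.15,2.3,0,0],[3.8,-3.15,2.3,0,0],[3.8,-3.15,2.3,0,0]]' 45
python3 -m crank '[[3.8,-3.15,2.3,0,0],[3.8,-3.15,2.3,0,0],[3.8,-3.15,2.3,0,0],[3.8,-3.15,2.3,0,0],[3.8,-1.7,1.3,0,0]]'
python3 -m crank '[[3.8,0,0,0,0],[3.8,0,0,0,0],[3.8,0,0,0,0],[3.8,0,0,0,0],[3.8,0,0,0,0]]'
python3 - <<'E'
from h import *
s,p,R=tool(); print(yawof(R),(p+R[:,2]*.18))
go(.4661,.3923,.207)
f=grab("wrist","w3"); np.savez("pics/w3.npz",**f); bores(f)
go(.4661,.3923,.207)
E
```

```text
time_s: 5.83
position: [0.4935, 0.2175, 0.387]
ee_rot: [1.616, -2.69, 0.005]
ft_force: [1.9, -0.4, -1.6]
gripper_width: 0.448
gripper_force: 45.0
time_s: 6.25
position: [0.4674, 0.3954, 0.386]
ee_rot: [1.62, -2.688, 0.002]
ft_force: [0.4, -0.0, -1.2]
gripper_width: 0.449
gripper_force: 45.0
time_s: 6.67
position: [0.4688, 0.3905, 0.3872]
ee_rot: [1.615, -2.691, 0.006]
ft_force: [1.2, 0.3, -2.1]
gripper_width: 0.448
gripper_force: 45.0
2.6520198341964805 [0.46869654 0.38962134 0.20715837]
shift cm [-0.11  0.36  0.01]
L ctr [0.4664 0.3924] r 0.0295 114 pred [0.4655 0.3916]
M ctr [0.4723 0.3094] r 0.0296 160 pred [0.4716 0.3068]
R ctr [0.4783 0.2247] r 0.0304 152 pred [0.4777 0.222 ]
shift cm [-0.1   0.36  0.03]
```

View pics/w3.png

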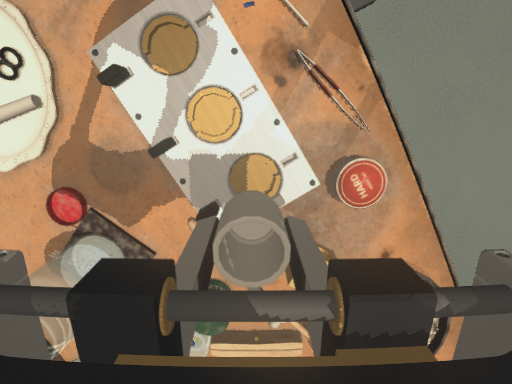

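```bash
python3 -m crank '[[3.8,-0.1,0.36,0,0],[3.8,0,0,3,0],[3.8,0,0,4,0],[3.8,0,0,2.5,0],[3.8,0,0,1,0]]' 45
python3 -m crank '[[3.8,0,0,0,0],[3.8,0,0,0,0],[3.8,0,0,0,0],[3.8,0,0,0,0]]'
python3 - <<'E'
from h import *
go(.4661,.3923,.076,.072)
E
```

```text
time_s: 7.13
position: [0.4644, 0.3927, 0.2784]
ee_rot: [1.613, -2.685, 0.006]
ft_force: [-1.1, -0.3, -1.3]
gripper_width: 0.444
gripper_force: 45.0
time_s: 7.47
position: [0.4664, 0.3945, 0.2844]
ee_rot: [-1.618, 2.69, -0.005]
ft_force: [0.5, -0.8, -1.5]
gripper_width: 0.449
gripper_force: 45.0
shift cm [0.2  0.   2.84]  roll -0.560 (j6 -2.06)
```

```bash
python3 -m crank '[[3.8,0,0,1,0],[3.8,0,0,0.5,0],[3.8,0,0,0,0],[3.8,0,0,0,0],[3.8,0,0,0,0]]' 45
python3 - <<'E'
from h import *
go(.4661,.3923,.076)
f=grab("wrist","w4"); go(.4661,.3923,.076)
E
python3 -m crank '[[3.8,0,0,0,0],[3.8,0,0,0,0],[3.8,0,0,0,0],[3.8,0,0,0,0],[3.8,0,0,0,0]]' 45
python3 - <<'E'
from h import *
go(.4661,.3923,.076)
E
```

```text
time_s: 7.88
position: [0.4657, 0.3939, 0.2671]
ee_rot: [1.618, -2.69, 0.005]
ft_force: [-0.8, -0.5, -1.0]
gripper_width: 0.449
gripper_force: 45.0
shift cm [ 0.05 -0.08  1.11]
shift cm [ 0.06 -0.07  1.13]
time_s: 8.35
position: [0.4657, 0.3939, 0.2673]
ee_rot: [1.618, -2.69, 0.005]
ft_force: [0.3, -0.2, -1.3]
gripper_width: 0.444
gripper_force: 45.0
shift cm [ 0.05 -0.08  1.13]
```

View pics/w4.png

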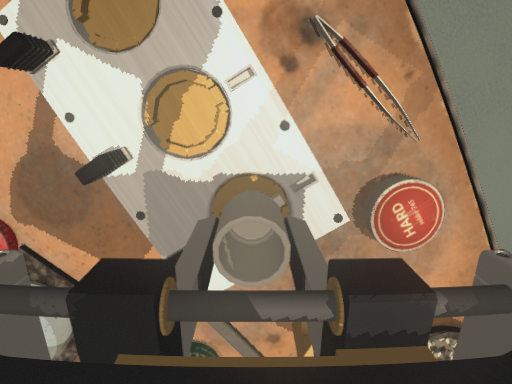

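```bash
python3 -m crank '[[3.8,0.05,-0.08,0.3,0],[3.8,0,0,0.3,0],[3.8,0,0,0.2,0],[3.8,0,0,0.2,0],[3.8,0,0,0,0]]' 45
python3 -m crank '[[3.8,0,0,0.1,0],[3.8,0,0,0,0],[3.8,0,0,0.1,0],[3.8,0,0,0,0],[3.8,0,0,0,0]]'
python3 -c "
from h import *
go(.4661,.3923,.076); print(arm.sense()['moment'])"
```

```text
time_s: 8.77
position: [0.466, 0.393, 0.2566]
ee_rot: [1.617, -2.69, 0.005]
ft_force: [0.1, 1.2, -2.4]
gripper_width: 0.449
gripper_force: 45.0
time_s: 9.18
position: [0.4661, 0.393, 0.2558]
ee_rot: [1.618, -2.691, 0.006]
ft_force: [-1.2, -0.7, 4.2]
gripper_width: 0.447
gripper_force: 45.0
shift cm [ 0.    0.01 -0.02]
[-0.0355419   0.27921446  0.01225415]
```

```bash
python3 -m crank '[[3.8,0,0,0.1,0.12],[3.8,0,0,0.1,0.12],[3.8,0,0,0.1,0.12],[3.8,0,0,0.1,0.12],[3.8,0,0,0.1,0.12]]' 55
python3 -m crank '[[3.8,0,0,0,0],[3.8,0,0,0,0]]'
python3 -c "
from h import *
go(.4661,.3923,.071); s=arm.sense();print(s['moment'],yawof(tool()[2]),s['joint_pos'].round(2))"
```

```text
time_s: 9.6
position: [0.4666, 0.3932, 0.2525]
ee_rot: [-0.743, 3.05, -0.005]
ft_force: [-0.9, -1.8, 11.3]
gripper_width: 0.448
gripper_force: 55.0
time_s: 9.77
position: [0.4666, 0.3932, 0.2524]
ee_rot: [-0.75, 3.048, -0.005]
ft_force: [-0.7, -1.4, 9.1]
gripper_width: 0.447
gripper_force: 55.0
shift cm [0.11 0.01 0.14]
[-0.24898913  0.28479212 -0.10756646] 2.053525616383858 [ 0.59  0.44  1.65 -0.    1.05 -1.46]
```

```bash
python3 -m crank '[[3.8,0,0,0.1,0.12],[3.8,0,0,0.1,0.12],[3.8,0,0,0.1,0.12],[3.8,0,0,0.1,0.12],[3.8,0,0,0.1,0.12]]' 55
python3 -m crank '[[3.8,0,0,0.05,0.08],[3.8,0,0,0,0],[3.8,0,0,0,0]]'
python3 -c "
from h import *
go(.4661,.3923,.066); s=arm.sense();print(s['moment'],yawof(tool()[2]),s['joint_pos'].round(2))"
```

```text
time_s: 10.18
position: [0.4665, 0.3929, 0.2475]
ee_rot: [0.192, 3.133, -0.005]
ft_force: [-1.8, -2.7, 11.6]
gripper_width: 0.449
gripper_force: 55.0
time_s: 10.43
position: [0.4665, 0.3929, 0.2468]
ee_rot: [0.309, 3.124, -0.005]
ft_force: [-1.3, -2.1, 10.5]
gripper_width: 0.449
gripper_force: 55.0
shift cm [ 0.08 -0.01  0.08]
[-0.3902462   0.38375344 -0.04141539] 1.3737658069325533 [ 0.59  0.45  1.65 -0.    1.04 -0.78]
```

```bash
python3 -m crank '[[3.8,0,0,0.05,0.08],[3.8,0,0,0.03,0.08],[3.8,0,0,0,0.05],[3.8,0,0,0,0],[3.8,0,0,0,0]]' 55
python3 -c "
from h import *
go(.4661,.3923,.066); s=arm.sense();print(s['moment'],yawof(tool()[2]),s['joint_pos'].round(2))"
python3 -m crank '[[3.8,0,0,0,0.06],[3.8,0,0,0,0],[3.8,0,0,0,0]]' 55
python3 -c "
from h import *
go(.4661,.3923,.066); s=arm.sense();print(s['moment'],yawof(tool()[2]),s['joint_pos'].round(2))"
```

```text
time_s: 10.85
position: [0.4664, 0.3929, 0.2464]
ee_rot: [0.625, 3.074, -0.007]
ft_force: [-1.3, -3.3, 12.9]
gripper_width: 0.445
gripper_force: 55.0
shift cm [ 0.1  -0.01  0.04]
[-0.49392783  0.46374432  1.51749533] 1.1698832313885548 [ 0.59  0.45  1.65 -0.01  1.04 -0.58]
time_s: 11.1
position: [0.4668, 0.3927, 0.2464]
ee_rot: [0.714, 3.053, -0.007]
ft_force: [-2.0, -2.2, 11.1]
gripper_width: 0.444
gripper_force: 55.0
shift cm [ 0.17 -0.02  0.04]
[-0.61163703  0.21339892  1.9019063 ] 1.1113644962963756 [ 0.59  0.45  1.65 -0.01  1.04 -0.52]
```

```bash
python3 -m crank '[[5.8,0,0,0,0],[5.8,0,0,0,0],[5.8,0,0,0,0]]' 50
python3 -m crank '[[5.8,0,0,-0.5,0],[5.8,0,0,-3,0],[5.8,0,0,-4,0],[5.8,0,0,-4,0],[9.4,0,0,-3,0]]'
python3 -m crank '[[9.4,0,0,0,0],[9.4,0,0,0,0],[9.4,0,0,0,0],[9.4,0,0,0,0],[9.4,0,0,0,0]]'
python3 - <<'E'
from h import *
f=grab("top","t1"); np.savez("pics/t1.npz",**f); crucibles(f)
crucibles(f,(.4,.55),(.2,.45),.018); crucibles(grab("wrist","w5"),(.4,.55),(.2,.45),.018)
s,p,R=tool(); print(p,yawof(R)); go(.485,-.03,.224,1.176)
E
```

```text
time_s: 11.35
position: [0.4661, 0.393, 0.2438]
ee_rot: [0.727, 3.055, -0.006]
ft_force: [0.1, 0.6, 0.0]
gripper_width: 0.604
gripper_force: 0.0
time_s: 11.77
position: [0.4663, 0.3938, 0.392]
ee_rot: [0.727, 3.054, -0.003]
ft_force: [1.0, 0.0, -0.1]
gripper_width: 0.657
gripper_force: 0.0
time_s: 12.18
position: [0.4659, 0.3934, 0.3868]
ee_rot: [-0.727, -3.054, 0.011]
ft_force: [-0.2, -0.0, 0.2]
gripper_width: 0.986
gripper_force: 0.0
ctr [ 0.5606 -0.077 ] r 0.0228 npx 108 lug yaw -0.15 4 [166, 167, 173, 180] [373. 143.]
ctr [ 0.4243 -0.0918] r 0.0221 npx 109 lug yaw -0.102 4 [164, 171, 177, -176] [383. 195.]
ctr [0.4667 0.3939] r 0.0219 npx 627 lug yaw -0.889 84 [153, 150, 169, 167, 165, 162, 160, 158, 155, 153, 150, 148, 146, 143, 141, 139, 174, 172, 170, 167, 165, 158, 155, 148, 145, 140, 138, 136, 134, 131, 129, 179, 177, 133, 131, 128, -175, -177, -172, -169, -164, 117, -160, 117, 115, 113, -157, 116, 113, 111, 109, -154, -155, 112, 109, 108, 106, 100, 107, 105, 104, 102, 99, 98, 103, 101, 100, 98, 96, 94, 99, 98, 74, -112, -110, -107, -104, -101, -98, -97, 45, -95, -93, 38] [253. 187.]
ctr [0.5241 0.3982] r 0.0098 npx 180 lug yaw None 0 None [282. 232.]
ctr [0.5297 0.3164] r 0.0095 npx 173 lug yaw 0.233 18 [169, -180, -169, -171, -173, -176, -163, -165, -167, -169, -158, -159, -161, -163, -165, -156, -157, -159] [215. 268.]
[0.46603793 0.39348068 0.38732775] 1.1036950604663764
shift cm [-20.76 -36.85  -1.43]  roll -0.072 (j6 -0.51)
```

```bash
python3 -c "
from h import *
go(.561,-.0766,.048)"
```

```text
shift cm [-29.64 -37.48  16.18]
```

```bash
python3 -m crank '[[9.4,-2.47,-3.12,0,0],[9.4,-2.47,-3.12,0,0],[9.4,-2.47,-3.12,0,0],[9.4,-2.47,-3.12,0,0],[9.4,-2.47,-3.12,0,0]]' 40
python3 -m crank '[[9.4,-2.47,-3.12,0,0],[9.4,-2.47,-3.12,0,0],[9.4,-2.47,-3.12,0,0],[9.4,-2.47,-3.12,0,0],[9.4,-2.47,-3.12,0,0]]'
python3 -m crank '[[9.4,-2.47,-3.12,0,0],[9.4,-2.47,-3.12,0,0],[9.4,0,0,0,0],[9.4,0,0,0,0],[9.4,0,0,0,0]]'
python3 -m crank '[[9.4,0,0,0,0],[9.4,0,0,0,0],[9.4,0,0,0,0],[9.4,0,0,0,0],[9.4,0,0,0,0]]'
python3 - <<'E'
from h import *
go(.561,-.0766,.048)
f=grab("wrist","w6"); crucibles(f)
go(.561,-.0766,.048)
E
```

```text
time_s: 12.7
position: [0.5061, 0.1971, 0.389]
ee_rot: [-0.726, -3.056, 0.007]
ft_force: [0.7, -0.1, -1.4]
gripper_width: 1.001
gripper_force: 0.0
time_s: 13.12
position: [0.5461, 0.0019, 0.39]
ee_rot: [-0.727, -3.056, 0.006]
ft_force: [1.2, 0.7, -0.7]
gripper_width: 1.003
gripper_force: 0.0
time_s: 13.53
position: [0.562, -0.0741, 0.3901]
ee_rot: [-0.728, -3.055, 0.005]
ft_force: [-0.0, 1.0, 0.0]
gripper_width: 0.995
gripper_force: 0.0
time_s: 13.95
position: [0.5622, -0.0734, 0.391]
ee_rot: [0.725, 3.056, -0.006]
ft_force: [0.2, 0.4, 0.1]
gripper_width: 0.998
gripper_force: 0.0
shift cm [ 0.02 -0.21 16.3 ]
ctr [ 0.4263 -0.0905] r 0.0219 npx 648 lug yaw -0.177 20 [-7, -4, -1, -19, -16, -13, -10, -5, -3, 0, -20, -17, -14, -11, -9, -6, -4, -17, -15, -12] [173.  68.]
ctr [ 0.5617 -0.0766] r 0.0219 npx 521 lug yaw -0.193 16 [161, 172, 169, 167, 164, 161, 175, 173, 170, 167, 164, 161, 177, 174, 171, 178] [248. 182.]
shift cm [ 0.04 -0.2  16.3 ]
```

```bash
python3 -m crank '[[9.4,0,-0.2,3,0],[9.4,0,0,4,0],[9.4,0,0,4,0],[9.4,0,0,3,0],[9.4,0,0,1.5,0]]' 40
python3 -m crank '[[9.4,0,0,0.6,0],[9.4,0,0,0.2,0],[7,0,0,0,0],[5.5,0,0,0,0],[5.5,0,0,0,0]]'
python3 -c "
from h import *
go(.561,-.0766,.048)"
python3 -m crank '[[3.8,0,0,0,0],[3.8,0,0,0,0],[3.8,0,0,0,0],[3.8,0,0,0,0],[3.8,0,0,0,0]]' 50
python3 -m crank '[[3.8,0,0,0,0],[3.8,0,0,0,0],[3.8,0,0,0,0]]' 50
```

```text
time_s: 14.42
position: [0.5597, -0.0761, 0.232]
ee_rot: [-0.725, -3.051, 0.006]
ft_force: [-1.1, -0.1, 0.3]
gripper_width: 1.005
gripper_force: 0.0
time_s: 14.83
position: [0.562, -0.0768, 0.2294]
ee_rot: [0.726, 3.052, -0.007]
ft_force: [-0.1, 0.1, -0.1]
gripper_width: 0.824
gripper_force: 0.0
shift cm [0.18 0.03 0.14]
time_s: 15.25
position: [0.5613, -0.0766, 0.228]
ee_rot: [0.727, 3.055, -0.006]
ft_force: [0.4, -0.1, 0.3]
gripper_width: 0.473
gripper_force: 0.4
time_s: 15.5
position: [0.5614, -0.0767, 0.228]
ee_rot: [0.727, 3.055, -0.007]
ft_force: [-0.0, -0.1, 1.5]
gripper_width: 0.445
gripper_force: 50.0
```

```bash
python3 -m crank '[[3.8,0,0,-1,0],[3.8,0,0,-3,0],[3.8,0,0,-4,0],[3.8,0,0,-4,0],[3.8,0,0,-4,0]]' 50
python3 -m crank '[[3.8,0,0,0,-0.12],[3.8,0,0,0,-0.12],[3.8,0,0,0,0],[3.8,0,0,0,0],[3.8,0,0,0,0]]'
python3 -c "
from h import *
print(yawof(tool()[2]))
go(.4719,.3073,.205)"
```

```text
time_s: 15.92
position: [0.5608, -0.0757, 0.3897]
ee_rot: [-0.727, -3.056, 0.006]
ft_force: [1.2, -0.3, -0.1]
gripper_width: 0.447
gripper_force: 50.0
time_s: 16.33
position: [0.5611, -0.0759, 0.3873]
ee_rot: [-0.36, -3.12, 0.006]
ft_force: [-0.2, 0.1, -2.3]
gripper_width: 0.451
gripper_force: 50.0
1.3411980346691925
shift cm [17.39 35.36  0.1 ]
```

```bash
python3 -m crank '[[3.8,0.87,1.77,0,0],[3.8,1.74,3.54,0,0],[3.8,1.74,3.54,0,0],[3.8,1.74,3.54,0,0],[3.8,1.74,3.54,0,0]]' 50
python3 -m crank '[[3.8,1.74,3.54,0,0],[3.8,1.74,3.54,0,0],[3.8,1.74,3.54,0,0],[3.8,1.74,3.54,0,0],[3.8,1.74,3.54,0,0]]'
python3 -m crank '[[3.8,0.87,1.77,0,0],[3.8,0,0,3,0],[3.8,0,0,4,0],[3.8,0,0,3,0],[3.8,0,0,1,0]]'
python3 -m crank '[[3.8,0,0,0,0],[3.8,0,0,0,0],[3.8,0,0,0,0],[3.8,0,0,0,0],[3.8,0,0,0,0]]'
python3 -m crank '[[3.8,0,0,0,0],[3.8,0,0,0,0],[3.8,0,0,0,0],[3.8,0,0,0,0],[3.8,0,0,0,0]]'
python3 - <<'E'
from h import *
go(.4719,.3073,.076)
f=grab("wrist","w7"); np.savez("pics/w7.npz",**f)
E
```

```text
time_s: 16.75
position: [0.5202, 0.0982, 0.3864]
ee_rot: [-0.361, -3.12, 0.007]
ft_force: [0.3, 0.2, -0.8]
gripper_width: 0.45
gripper_force: 50.0
time_s: 17.17
position: [0.4751, 0.2907, 0.3857]
ee_rot: [-0.359, -3.12, 0.008]
ft_force: [0.4, 0.6, -2.0]
gripper_width: 0.446
gripper_force: 50.0
time_s: 17.58
position: [0.4694, 0.307, 0.2712]
ee_rot: [-0.357, -3.113, 0.015]
ft_force: [-0.9, 0.3, -1.7]
gripper_width: 0.448
gripper_force: 50.0
time_s: 18.0
position: [0.4721, 0.3078, 0.2781]
ee_rot: [0.356, 3.118, -0.004]
ft_force: [0.3, -0.1, -2.0]
gripper_width: 0.449
gripper_force: 50.0
time_s: 18.42
position: [0.4715, 0.3076, 0.2763]
ee_rot: [0.356, 3.121, -0.006]
ft_force: [0.0, -0.2, -1.6]
gripper_width: 0.449
gripper_force: 50.0
shift cm [-0.03  0.06  2.03]
```

View pics/w7.png

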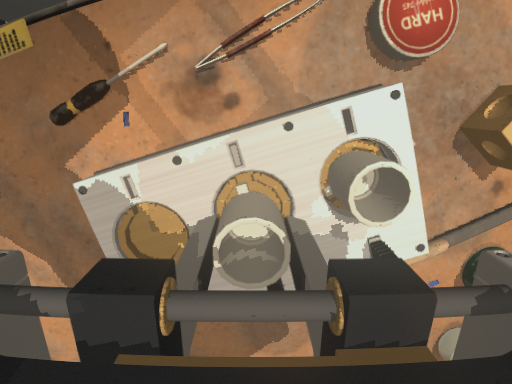

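```bash
python3 -m crank '[[3.8,0,0.06,0.6,0],[3.8,0,0,0.5,0],[3.8,0,0,0.3,0],[3.8,0,0,0.2,0],[3.8,0,0,0.2,0]]' 50
python3 -m crank '[[3.8,0,0,0.1,0],[3.8,0,0,0.1,0],[3.8,0,0,0.05,0],[3.8,0,0,0,0],[3.8,0,0,0,0]]'
python3 -c "
from h import *
go(.4719,.3073,.076); print(arm.sense()['moment'])"
```

```text
time_s: 18.88
position: [0.4715, 0.3081, 0.2576]
ee_rot: [-0.356, -3.121, 0.007]
ft_force: [0.1, 0.6, -1.9]
gripper_width: 0.446
gripper_force: 50.0
time_s: 19.3
position: [0.4716, 0.3082, 0.2559]
ee_rot: [0.356, 3.121, -0.006]
ft_force: [-0.2, -0.6, -1.8]
gripper_width: 0.446
gripper_force: 50.0
shift cm [-0.03 -0.01 -0.01]
[ 0.0132336  -0.00508589 -0.04810476]
```

```bash
python3 -m crank '[[3.8,0,0,0.1,0],[3.8,0,0,0,0],[3.8,0,0,0,0]]' 55
python3 -m crank '[[3.8,0,0,0.1,0.12],[3.8,0,0,0.1,0.12],[3.8,0,0,0.1,0.12],[3.8,0,0,0.1,0.12],[3.8,0,0,0.1,0.12]]' 55
python3 -m crank '[[3.8,0,0,0.1,0.12],[3.8,0,0,0.1,0.12],[3.8,0,0,0.1,0.12],[3.8,0,0,0.1,0.12],[3.8,0,0,0.1,0.12]]' 55
python3 -m crank '[[3.8,0,0,0.05,0.08],[3.8,0,0,0,0],[3.8,0,0,0,0]]'
python3 -c "
from h import *
go(.4719,.3073,.066); s=arm.sense();print(s['moment'],yawof(tool()[2]),s['joint_pos'].round(2))"
```

```text
time_s: 19.55
position: [0.4717, 0.3082, 0.2555]
ee_rot: [0.356, 3.12, -0.006]
ft_force: [-1.3, -1.4, 4.5]
gripper_width: 0.45
gripper_force: 55.0
time_s: 19.97
position: [0.4721, 0.3087, 0.2515]
ee_rot: [1.269, 2.87, -0.001]
ft_force: [-2.3, 0.7, 9.4]
gripper_width: 0.445
gripper_force: 55.0
time_s: 20.38
position: [0.4721, 0.3086, 0.2465]
ee_rot: [2.06, 2.367, 0.0]
ft_force: [-1.0, -0.1, 9.9]
gripper_width: 0.445
gripper_force: 55.0
time_s: 20.63
position: [0.4722, 0.3085, 0.2458]
ee_rot: [2.147, 2.288, 0.0]
ft_force: [-1.3, 0.1, 7.7]
gripper_width: 0.447
gripper_force: 55.0
shift cm [-0.08 -0.08 -0.02]
[-0.05089549  0.2446751  -0.08001878] 0.06346253493332371 [ 0.46  0.39  1.76 -0.    0.99  0.4 ]
```

```bash
python3 -m crank '[[3.8,0,0,0.05,0.08],[3.8,0,0,0,0.08],[3.8,0,0,0,0],[3.8,0,0,0,0]]' 55
python3 -c "
from h import *
go(.4719,.3073,.066); s=arm.sense();print(s['moment'],yawof(tool()[2]),s['joint_pos'].round(2))"
python3 -m crank '[[3.8,0,0,0,0.06],[3.8,0,0,0,0],[3.8,0,0,0,0]]' 55
python3 -c "
from h import *
go(.4719,.3073,.066); s=arm.sense();print(s['moment'],yawof(tool()[2]),s['joint_pos'].round(2))"
```

```text
time_s: 20.97
position: [0.4722, 0.3084, 0.2455]
ee_rot: [2.316, 2.115, -0.0]
ft_force: [-1.3, -0.8, 8.5]
gripper_width: 0.443
gripper_force: 55.4
shift cm [-0.04 -0.09 -0.05]
[-0.14704028  0.27538447  1.44744973] -0.0906077211529677 [ 0.46  0.39  1.76 -0.01  0.99  0.55]
time_s: 21.22
position: [0.4721, 0.3082, 0.2455]
ee_rot: [2.376, 2.045, -0.001]
ft_force: [-0.6, -0.8, 8.9]
gripper_width: 0.447
gripper_force: 55.0
shift cm [-0.02 -0.09 -0.05]
[-0.33949388  0.2561669   1.68570386] -0.14956833167840183 [ 0.46  0.39  1.76 -0.01  0.99  0.61]
```

```bash
python3 -m crank '[[5.6,0,0,0,0],[5.6,0,0,0,0],[5.6,0,0,0,0]]' 50
python3 -m crank '[[5.6,0,0,-0.5,0],[5.6,0,0,-3,0],[5.6,0,0,-4,0],[5.6,0,0,-4,0],[9.4,0,0,-3,0]]'
python3 -m crank '[[9.4,0,0,0,-0.12],[9.4,0,0,0,-0.12],[9.4,0,0,0,-0.12],[9.4,0,0,0,-0.12],[9.4,0,0,0,-0.12]]'
python3 -m crank '[[9.4,0,0,0,-0.12],[9.4,0,0,0,-0.12],[9.4,0,0,0,-0.12],[9.4,0,0,0,-0.12],[9.4,0,0,0,-0.12]]'
python3 -m crank '[[9.4,0,0,0,-0.12],[9.4,0,0,0,0],[9.4,0,0,0,0],[9.4,0,0,0,0],[9.4,0,0,0,0]]'
python3 - <<'E'
from h import *
f=grab("top","t2"); crucibles(f)
crucibles(f,(.4,.55),(.2,.45),.018)
go(.425,-.0908,.048,1.176)
E
```

```text
time_s: 21.47
position: [0.4716, 0.3082, 0.2436]
ee_rot: [2.386, 2.039, -0.004]
ft_force: [0.3, 0.5, -0.7]
gripper_width: 0.589
gripper_force: 0.0
time_s: 21.88
position: [0.4718, 0.3088, 0.3919]
ee_rot: [2.386, 2.039, -0.0]
ft_force: [0.5, -0.2, -0.1]
gripper_width: 0.634
gripper_force: 0.0
time_s: 22.3
position: [0.4716, 0.3086, 0.3889]
ee_rot: [1.67, 2.659, -0.006]
ft_force: [-0.2, 0.1, 0.2]
gripper_width: 0.974
gripper_force: 0.0
time_s: 22.72
position: [0.4716, 0.3086, 0.3887]
ee_rot: [0.81, 3.035, -0.007]
ft_force: [0.0, -0.5, 0.5]
gripper_width: 0.999
gripper_force: 0.0
time_s: 23.13
position: [0.4716, 0.3087, 0.3887]
ee_rot: [0.638, 3.076, -0.007]
ft_force: [0.1, -1.0, -0.0]
gripper_width: 1.0
gripper_force: 0.0
ctr [ 0.4245 -0.0917] r 0.0221 npx 108 lug yaw -0.081 5 [-1, 165, 171, 178, -176] [383. 195.]
ctr [0.4722 0.3054] r 0.0216 npx 68 lug yaw -1.415 10 [-73, -79, -80, 83, 96, 101, 102, -103, 108, 114] [224. 180.]
shift cm [-11.54 -38.38  16.24]  roll -0.014 (j6 -0.70)
```

```bash
python3 -m crank '[[9.4,-1.15,-3.84,0,0],[9.4,-1.15,-3.84,0,0],[9.4,-1.15,-3.84,0,0],[9.4,-1.15,-3.84,0,0],[9.4,-1.15,-3.84,0,0]]' 40
python3 -m crank '[[9.4,-1.15,-3.84,0,0],[9.4,-1.15,-3.84,0,0],[9.4,-1.15,-3.84,0,0],[9.4,-1.15,-3.84,0,0],[9.4,-1.15,-3.84,0,0]]'
python3 -m crank '[[9.4,0,0,0,0],[9.4,0,0,0,0],[9.4,0,0,0,0],[9.4,0,0,0,0],[9.4,0,0,0,0]]'
python3 -m crank '[[9.4,0,0,0,0],[9.4,0,0,0,0],[9.4,0,0,0,0]]'
python3 - <<'E'
from h import *
f=grab("wrist","w8"); crucibles(f)
go(.425,-.0908,.048)
E
```

```text
time_s: 23.6
position: [0.4478, 0.1082, 0.3897]
ee_rot: [0.635, 3.076, -0.006]
ft_force: [1.7, -0.3, -0.3]
gripper_width: 0.998
gripper_force: 0.0
time_s: 24.02
position: [0.4244, -0.0912, 0.3908]
ee_rot: [0.636, 3.075, -0.007]
ft_force: [0.1, 0.3, 0.1]
gripper_width: 1.001
gripper_force: 0.0
time_s: 24.43
position: [0.4253, -0.0881, 0.3904]
ee_rot: [0.631, 3.077, -0.006]
ft_force: [0.6, 1.0, 0.3]
gripper_width: 1.003
gripper_force: 0.0
time_s: 24.68
position: [0.4253, -0.0887, 0.3904]
ee_rot: [0.632, 3.077, -0.006]
ft_force: [0.7, -0.1, 0.6]
gripper_width: 0.996
gripper_force: 0.0
ctr [ 0.4243 -0.0905] r 0.0218 npx 524 lug yaw -0.141 16 [164, 175, 172, 170, 167, 164, 178, 176, 173, 170, 167, 164, 179, 177, 174, -179] [249. 181.]
shift cm [-0.   -0.06 16.24]
```

```bash
python3 -m crank '[[9.4,0,-0.08,3,0],[9.4,0,0,4,0],[9.4,0,0,4,0],[9.4,0,0,3,0],[9.4,0,0,1.5,0]]' 40
python3 -m crank '[[9.4,0,0,0.6,0],[9.4,0,0,0.14,0],[7,0,0,0,0],[5.5,0,0,0,0],[5.5,0,0,0,0]]'
python3 -m crank '[[3.8,0,0,0,0],[3.8,0,0,0,0],[3.8,0,0,0,0],[3.8,0,0,0,0],[3.8,0,0,0,0]]' 50
python3 -m crank '[[3.8,0,0,0,0],[3.8,0,0,0,0],[3.8,0,0,0,0]]' 50
python3 -m crank '[[3.8,0,0,-1,0],[3.8,0,0,-3,0],[3.8,0,0,-4,0],[3.8,0,0,-4,0],[3.8,0,0,-4,0]]' 50
python3 -m crank '[[3.8,0,0,0,-0.1],[3.8,0,0,0,-0.1],[3.8,0,0,0,0],[3.8,0,0,0,0],[3.8,0,0,0,0]]'
python3 -c "
from h import *
print(yawof(tool()[2]))
go(.4780,.2225,.205)"
```

```text
time_s: 25.15
position: [0.4234, -0.0901, 0.2322]
ee_rot: [-0.633, -3.072, 0.005]
ft_force: [-1.0, -0.1, -0.5]
gripper_width: 1.002
gripper_force: 0.0
time_s: 25.57
position: [0.4256, -0.0911, 0.2293]
ee_rot: [0.634, 3.073, -0.007]
ft_force: [0.4, 0.1, -0.3]
gripper_width: 0.827
gripper_force: 0.0
time_s: 25.98
position: [0.4249, -0.0909, 0.2282]
ee_rot: [0.635, 3.076, -0.007]
ft_force: [-0.5, -1.0, 0.9]
gripper_width: 0.469
gripper_force: 0.3
time_s: 26.23
position: [0.4249, -0.091, 0.2281]
ee_rot: [0.635, 3.076, -0.007]
ft_force: [-0.4, 0.0, 2.1]
gripper_width: 0.448
gripper_force: 50.0
time_s: 26.65
position: [0.4243, -0.0899, 0.3892]
ee_rot: [-0.635, -3.076, 0.006]
ft_force: [0.5, 0.1, -3.1]
gripper_width: 0.445
gripper_force: 50.0
time_s: 27.07
position: [0.4246, -0.0901, 0.3872]
ee_rot: [-0.328, -3.123, 0.006]
ft_force: [0.3, 0.3, -1.6]
gripper_width: 0.451
gripper_force: 50.0
1.361638227898278
shift cm [ 1.25 31.75  0.11]
```

```bash
python3 -m crank '[[3.8,0.15,1.9,0,0],[3.8,0.15,4,0,0],[3.8,0.15,4,0,0],[3.8,0.15,4,0,0],[3.8,0.15,4,0,0]]' 50
python3 -m crank '[[3.8,0.15,4,0,0],[3.8,0.15,4,0,0],[3.8,0.15,4,0,0],[3.8,0.05,1.85,0,0],[3.8,0,0,3,0]]'
python3 -m crank '[[3.8,0,0,4,0],[3.8,0,0,3,0],[3.8,0,0,1,0],[3.8,0,0,0,0],[3.8,0,0,0,0]]'
python3 -m crank '[[3.8,0,0,0,0],[3.8,0,0,0,0],[3.8,0,0,0,0],[3.8,0,0,0,0],[3.8,0,0,0,0]]'
python3 -m crank '[[3.8,0,0,0,0],[3.8,0,0,0,0],[3.8,0,0,0,0]]'
python3 - <<'E'
from h import *
go(.4780,.2227,.076)
f=grab("wrist","w9"); np.savez("pics/w9.npz",**f)
s,p,R=tool(); g=p+R[:,2]*.18
P=cloud(f); z=P[:,:,2]-(g[2]-.048); d=np.hypot(P[:,:,0]-g[0],P[:,:,1]-g[1])
m=(d>.0235)&(d<.028)&(z>-.002)&(z<.012)&(np.mgrid[:384,:512][0]<235)
v,u=np.nonzero(m); q=P[v,u,:2]-g[:2]; a=np.arctan2(q[:,1],q[:,0])%np.pi; print("held lug",len(v),np.median(a),u.mean(),v.mean())
E
```

```text
time_s: 27.48
position: [0.4542, 0.0882, 0.3866]
ee_rot: [-0.329, -3.123, 0.007]
ft_force: [0.8, -0.1, -1.5]
gripper_width: 0.448
gripper_force: 50.0
time_s: 27.9
position: [0.4805, 0.2277, 0.3602]
ee_rot: [0.32, 3.115, 0.004]
ft_force: [1.6, -0.1, -2.1]
gripper_width: 0.448
gripper_force: 50.0
time_s: 28.32
position: [0.4784, 0.2227, 0.2768]
ee_rot: [-0.326, -3.125, 0.007]
ft_force: [0.5, 0.2, 0.1]
gripper_width: 0.445
gripper_force: 50.0
time_s: 28.73
position: [0.4781, 0.2226, 0.2776]
ee_rot: [0.325, 3.123, -0.005]
ft_force: [0.4, 0.6, -1.3]
gripper_width: 0.447
gripper_force: 50.0
time_s: 28.98
position: [0.4779, 0.2226, 0.2768]
ee_rot: [0.325, 3.124, -0.006]
ft_force: [0.3, 0.9, -0.9]
gripper_width: 0.446
gripper_force: 50.0
shift cm [0.   0.09 2.08]
held lug 65 0.174585232331546 241.75384615384615 183.2923076923077
```

```bash
python3 -m crank '[[3.8,0,0.09,0.6,0.05],[3.8,0,0,0.5,0],[3.8,0,0,0.3,0],[3.8,0,0,0.2,0],[3.8,0,0,0.2,0]]' 50
python3 -m crank '[[3.8,0,0,0.1,0],[3.8,0,0,0.1,0],[3.8,0,0,0.05,0],[3.8,0,0,0.1,0],[3.8,0,0,0,0]]'
python3 -c "
from h import *
go(.4780,.2227,.076); print(arm.sense()['moment'])"
```

```text
time_s: 29.45
position: [0.478, 0.2234, 0.2583]
ee_rot: [-0.402, -3.116, 0.007]
ft_force: [0.4, -0.5, -1.8]
gripper_width: 0.446
gripper_force: 50.0
time_s: 29.87
position: [0.4782, 0.2234, 0.2559]
ee_rot: [0.402, 3.115, -0.006]
ft_force: [-1.0, -1.3, 3.6]
gripper_width: 0.449
gripper_force: 50.0
shift cm [ 0.02 -0.   -0.01]
[-0.10229291  0.18269    -0.06647217]
```

```bash
python3 -m crank '[[3.8,0,0,0.1,0.12],[3.8,0,0,0.1,0.12],[3.8,0,0,0.1,0.12],[3.8,0,0,0.1,0.12],[3.8,0,0,0.1,0.12]]' 55
python3 -m crank '[[3.8,0,0,0.1,0.12],[3.8,0,0,0.1,0.12],[3.8,0,0,0.1,0.12],[3.8,0,0,0.1,0.12],[3.8,0,0,0.1,0.12]]' 55
python3 -m crank '[[3.8,0,0,0.05,0.08],[3.8,0,0,0.03,0.08],[3.8,0,0,0,0],[3.8,0,0,0,0]]'
python3 -c "
from h import *
go(.4780,.2227,.066); s=arm.sense();print(s['moment'],yawof(tool()[2]),s['joint_pos'].round(2))"
python3 -m crank '[[3.8,0,0,0,0.08],[3.8,0,0,0,0],[3.8,0,0,0,0]]' 55
python3 -c "
from h import *
go(.4780,.2227,.066); s=arm.sense();print(s['moment'],yawof(tool()[2]),s['joint_pos'].round(2))"
```

```text
time_s: 30.28
position: [0.4782, 0.2237, 0.2514]
ee_rot: [1.312, 2.852, -0.004]
ft_force: [-1.8, -0.4, 6.0]
gripper_width: 0.449
gripper_force: 55.0
time_s: 30.7
position: [0.4781, 0.2235, 0.2464]
ee_rot: [2.095, 2.336, -0.003]
ft_force: [-1.7, -0.7, 6.5]
gripper_width: 0.447
gripper_force: 55.0
time_s: 31.03
position: [0.4781, 0.2235, 0.2457]
ee_rot: [2.264, 2.171, -0.004]
ft_force: [-2.6, -0.3, 7.9]
gripper_width: 0.446
gripper_force: 55.0
shift cm [ 0.   -0.03 -0.03]
[-0.04793388  0.4575349   1.20217863] -0.04182817689570472 [ 0.31  0.35  1.84 -0.01  0.96  0.35]
time_s: 31.28
position: [0.478, 0.2232, 0.2457]
ee_rot: [2.345, 2.082, -0.005]
ft_force: [-2.2, -2.6, 7.5]
gripper_width: 0.447
gripper_force: 55.0
shift cm [ 0.07 -0.03 -0.03]
[-0.38069726  0.48424784  1.75143041] -0.11891104254924126 [ 0.31  0.35  1.84 -0.01  0.96  0.43]
```

```bash
python3 -m crank '[[5.6,0,0,0,0],[5.6,0,0,0,0],[5.6,0,0,0,0]]' 50
python3 -m crank '[[5.6,0,0,-0.5,0],[5.6,0,0,-3,0],[5.6,0,0,-4,0],[5.6,0,0,-4,0],[5.6,0,0,-2,0]]'
python3 -m crank '[[5.6,0,0,0,-0.12],[5.6,0,0,0,-0.12],[5.6,0,0,0,-0.12],[5.6,0,0,0,-0.12],[5.6,0,0,0,-0.12]]'
python3 -m crank '[[5.6,0,0,0,-0.12],[5.6,0,0,0,-0.12],[5.6,0,0,0,-0.12],[5.6,0,0,0,-0.12],[5.6,0,0,0,-0.12]]'
python3 -m crank '[[5.6,0,0,0,-0.12],[5.6,0,0,0,-0.12],[5.6,0,0,0,-0.12],[5.6,0,0,0,-0.12],[5.6,0,0,0,-0.08]]'
python3 -m crank '[[5.6,0,0,0,0],[5.6,0,0,0,0],[5.6,0,0,0,0],[5.6,0,0,0,0],[5.6,0,0,0,0]]'
python3 - <<'E'
from h import *
f=grab("wrist","w10"); np.savez("pics/w10.npz",**f)
o=np.array([.4719,.3073]);yaw=.0719
c,s=np.cos(yaw),np.sin(yaw); Rs=np.array([[c,-s],[s,c]])
print("yaw",yawof(tool()[2]))
go(*(o+Rs@[.061,-.085]),.16,1.643)
crucibles(f,(.4,.55),(.2,.45),.018)
t=grab("top","t3"); crucibles(t,(.4,.55),(.2,.45),.018); crucibles(t)
E
```

```text
time_s: 31.53
position: [0.4782, 0.2235, 0.2446]
ee_rot: [2.355, 2.074, -0.003]
ft_force: [0.2, -0.1, -0.4]
gripper_width: 0.592
gripper_force: 0.0
time_s: 31.95
position: [0.4789, 0.2242, 0.3842]
ee_rot: [2.353, 2.073, 0.006]
ft_force: [1.5, 0.2, 0.2]
gripper_width: 0.599
gripper_force: 0.0
time_s: 32.37
position: [0.4781, 0.2239, 0.3797]
ee_rot: [1.629, 2.684, -0.005]
ft_force: [-0.3, 0.8, 0.3]
gripper_width: 0.598
gripper_force: 0.0
time_s: 32.78
position: [0.4781, 0.2239, 0.3796]
ee_rot: [0.764, 3.046, -0.006]
ft_force: [-0.0, 0.3, 0.4]
gripper_width: 0.596
gripper_force: 0.0
time_s: 33.2
position: [0.4781, 0.2239, 0.3795]
ee_rot: [0.107, -3.139, 0.006]
ft_force: [0.8, 0.6, 0.7]
gripper_width: 0.59
gripper_force: 0.0
time_s: 33.62
position: [0.4781, 0.2239, 0.3794]
ee_rot: [0.098, -3.14, 0.007]
ft_force: [-0.0, -0.3, 0.3]
gripper_width: 0.598
gripper_force: 0.0
yaw 1.6331343867614878
shift cm [-6.09  0.01  3.94]  roll -0.010 (j6 -1.32)
ctr [0.4776 0.2239] r 0.0220 npx 668 lug yaw -0.786 105 [-175, -178, -180, -161, -164, -166, -168, -170, -173, -175, -178, -180, 178, 175, 173, 17
[... 1150 characters left out ...]
yaw -0.104 31 [-164, -169, -171, -174, -179, 176, 173, 169, 166, -172, -174, -177, -179, 178, 175, 173, 170, 168, 165, 163, 161, -180, 177, 175, 172, 169, 167, 164, 162, 159, 157] [410. 240.]
ctr [0.5352 0.2262] r 0.0109 npx 173 lug yaw None 0 None [252. 242.]
ctr [0.529  0.3113] r 0.0095 npx 143 lug yaw 0.324 8 [-156, -158, -160, -160, -162, -164, -164, -167] [333. 239.]
ctr [0.4724 0.3055] r 0.0217 npx 89 lug yaw -1.275 20 [-43, -47, -60, -66, -68, -72, -74, -80, -81, 83, -86, 96, 101, 103, -103, 109, 114, 117, -128, 147] [225. 179.]
ctr [0.4657 0.3898] r 0.0214 npx 103 lug yaw -1.16 18 [-25, -33, -42, -64, -70, -72, -76, -85, 93, 100, 105, 107, -108, 113, -130, 143, -159, 160] [192. 182.]
```

View pics/w10.png

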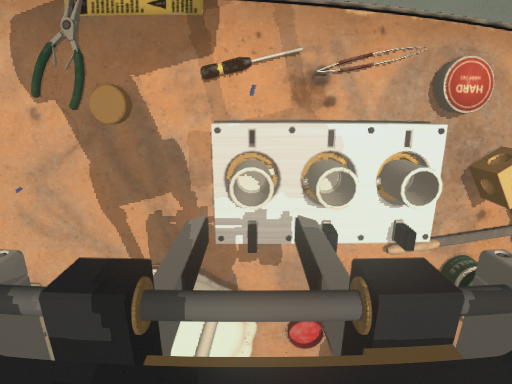

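```bash
cat >> h.py <<'E'
O=np.array([.4719,.3073]); YAW=.0719
RS=np.array([[np.cos(YAW),-np.sin(YAW)],[np.sin(YAW),np.cos(YAW)]])
def st(x,y): return O+RS@[x,y]
def darkrect(f,x,y,z,win=.02,thr=90):
    """min-area rect of dark patch near stand point (x,y), rays cast on plane z; mm in the stand frame"""
    px=proj(f,[np.r_[st(x+a,y+b),z] for a in(-win,win) for b in (-win*.75,win*.75)])
    u0,v0=px.min(0).astype(int); u1,v1=px.max(0).astype(int)+1
    g=cv2.cvtColor(f["frame"],cv2.COLOR_RGB2GRAY)[v0:v1,u0:u1]; m=(g<thr).astype(np.uint8)
    n,l,s,c=cv2.connectedComponentsWithStats(m); i=1+np.argmax(s[1:,4])
    cn=np.vstack(cv2.findContours((l==i).astype(np.uint8),0,1)[0]).reshape(-1,2)+[u0,v0]
    w=(onplane(f,cn,z)[:,:2]-O)@RS*1000
    r=cv2.minAreaRect(w.astype(np.float32)); print("ctr",np.round(r[0],1),"size",np.round(r[1],1),"ang %.1f"%r[2],"area px",s[i,4],"px",np.round(c[i]+[u0,v0]))
E
python3 - <<'E'
from h import *
f=dict(np.load("pics/w10.npz")); bores(f)
for y in (.085,0,-.085): darkrect(f,-.045,y,.04)
for y in (.085,0,-.085): darkrect(f,.061,y,.074,.016,70)
E
```

```text
L ctr [0.4655 0.3921] r 0.0296 53 pred [0.4655 0.3916]
M ctr [0.4708 0.3067] r 0.0287 85 pred [0.4716 0.3068]
R ctr [0.4759 0.2239] r 0.0289 78 pred [0.4777 0.222 ]
ctr [-61.9  91.8] size [ 1.1 15.7] ang 0.6 area px 17 px [414. 122.]
ctr [-62.   12.9] size [0.  4.3] ang 0.1 area px 5 px [342. 121.]
ctr [-46.1 -83.1] size [ 3.2 11.6] ang 89.5 area px 48 px [252. 136.]
ctr [57.6 78.9] size [27.1 22.5] ang 0.2 area px 382 px [405. 237.]
ctr [59.6 -1.4] size [22.5 10.5] ang 4.0 area px 71 px [331. 238.]
ctr [ 58.1 -83.4] size [ 8.5 27.4] ang 89.6 area px 200 px [252. 240.]
```

```bash
python3 -c "
from h import *
go(.5389,.2280,.066,1.643)"
```

```text
shift cm [-6.11  0.16 13.34]  roll -0.010 (j6 -1.32)
```

```bash
python3 -m crank '[[4,-3.1,0.1,0,-0.01],[4,-3,0.06,0,0],[4,0,0,3,0],[4,0,0,4,0],[4,0,0,2,0]]' 30
python3 -m crank '[[4,0,0,0,0],[4,0,0,0,0],[4,0,0,0,0],[4,0,0,0,0],[4,0,0,0,0]]'
python3 -m crank '[[4,0,0,0,0],[4,0,0,0,0],[4,0,0,0,0]]'
python3 - <<'E'
from h import *
go(.5389,.2280,.066,1.643)
f=grab("wrist","w11"); np.savez("pics/w11.npz",**f)
for y in (0,-.085): darkrect(f,-.045,y,.04)
darkrect(f,.061,-.085,.074,.016,70)
E
```

```text
time_s: 34.13
position: [0.5383, 0.2289, 0.2858]
ee_rot: [0.113, -3.135, 0.008]
ft_force: [-1.1, 0.7, -0.8]
gripper_width: 0.427
gripper_force: 0.0
time_s: 34.55
position: [0.5394, 0.2295, 0.2914]
ee_rot: [-0.114, 3.136, -0.005]
ft_force: [0.2, 0.6, 0.0]
gripper_width: 0.426
gripper_force: 0.0
time_s: 34.8
position: [0.5389, 0.2293, 0.29]
ee_rot: [-0.115, 3.139, -0.006]
ft_force: [0.9, 0.3, -0.3]
gripper_width: 0.426
gripper_force: 0.0
shift cm [ 0.02 -0.05  4.4 ]  roll 0.001 (j6 -1.36)
ctr [-39.    2.5] size [3.1 7.6] ang 65.8 area px 26 px [365.  74.]
ctr [-41.8 -83.1] size [11.2  3.7] ang 0.0 area px 102 px [250.  69.]
ctr [ 62.3 -83.8] size [18.8  8.5] ang 0.2 area px 285 px [249. 221.]
```

View pics/w11.png

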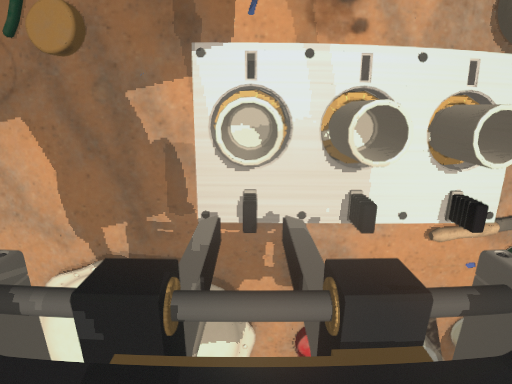

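```bash
python3 -m crank '[[4,0,-0.05,1.5,0],[4,0,0,1.5,0],[4,0,0,1,0],[4,0,0,0.4,0],[4,0,0,0,0]]' 30
python3 -m crank '[[4,0,0,0,0],[4,0,0,0,0],[4,0,0,0,0],[2,0,0,0,0],[0.5,0,0,0,0]]'
python3 -c "
from h import *
go(.5389,.2280,.066,1.643)"
python3 -m crank '[[0.5,0,0,0,0],[0.5,0,0,0,0],[0.5,0,0,0,0],[0.5,0,0,0,0],[0.5,0,0,0,0]]'
python3 -c "
from h import *
go(.5389,.2280,.066,1.643)"
```

```text
time_s: 35.27
position: [0.5385, 0.2285, 0.2443]
ee_rot: [0.114, -3.137, 0.007]
ft_force: [-0.2, 0.2, 0.1]
gripper_width: 0.427
gripper_force: 0.0
time_s: 35.68
position: [0.539, 0.2287, 0.2459]
ee_rot: [-0.115, 3.139, -0.006]
ft_force: [-0.5, -0.8, -0.3]
gripper_width: 0.319
gripper_force: 0.0
shift cm [ 0.02  0.01 -0.01]  roll 0.001 (j6 -1.36)
time_s: 36.1
position: [0.5389, 0.2286, 0.2454]
ee_rot: [0.115, -3.139, 0.007]
ft_force: [0.6, -0.7, 1.1]
gripper_width: 0.102
gripper_force: 30.0
shift cm [-0.01  0.01 -0.06]  roll 0.001 (j6 -1.36)
```

```bash
python3 -m crank '[[0.5,0,0,-1,0],[0.5,0,0,-2,0],[0.5,0,0,-3,0],[0.5,0,0,-4,0],[0.5,1,0,0,0]]' 40
python3 -m crank '[[0.5,3,0,0,0],[0.5,3.6,0,0,0],[0.5,3,0,0,0],[0.5,0,0,0,0],[0.5,0,0,0,0]]'
python3 -m crank '[[0.5,0,0,2,0],[0.5,0,0,2.5,0],[0.5,0,0,1.5,0],[0.5,0,0,0,0],[0.5,0,0,0,0]]'
python3 -m crank '[[0.5,0,0,0,0],[0.5,0,0,0,0],[0.5,0,0,0,0],[0.5,0,0,0,0],[0.5,0,0,0,0]]'
python3 - <<'E'
from h import *
go(.5389-.1057,.2285-.0076,.0654,1.643)
f=grab("wrist","w12"); np.savez("pics/w12.npz",**f)
cv2.imwrite("pics/w12c.png",cv2.resize(f["frame"][90:270,130:370,::-1],None,fx=3,fy=3,interpolation=cv2.INTER_CUBIC))
E
```

```text
time_s: 36.52
position: [0.5322, 0.2291, 0.3533]
ee_rot: [-0.113, 3.124, -0.0]
ft_force: [0.3, 0.2, 0.4]
gripper_width: 0.1
gripper_force: 40.0
time_s: 36.93
position: [0.4316, 0.2212, 0.3461]
ee_rot: [-0.116, 3.139, -0.006]
ft_force: [0.2, -0.7, -0.6]
gripper_width: 0.104
gripper_force: 40.0
time_s: 37.35
position: [0.4342, 0.2212, 0.2851]
ee_rot: [0.114, -3.139, 0.007]
ft_force: [-0.4, -0.1, -0.3]
gripper_width: 0.102
gripper_force: 40.0
time_s: 37.77
position: [0.4333, 0.2211, 0.286]
ee_rot: [-0.115, 3.139, -0.006]
ft_force: [0.2, 0.1, -1.2]
gripper_width: 0.103
gripper_force: 40.0
shift cm [0.03 0.06 4.06]  roll 0.001 (j6 -1.31)
```

View pics/w12c.png

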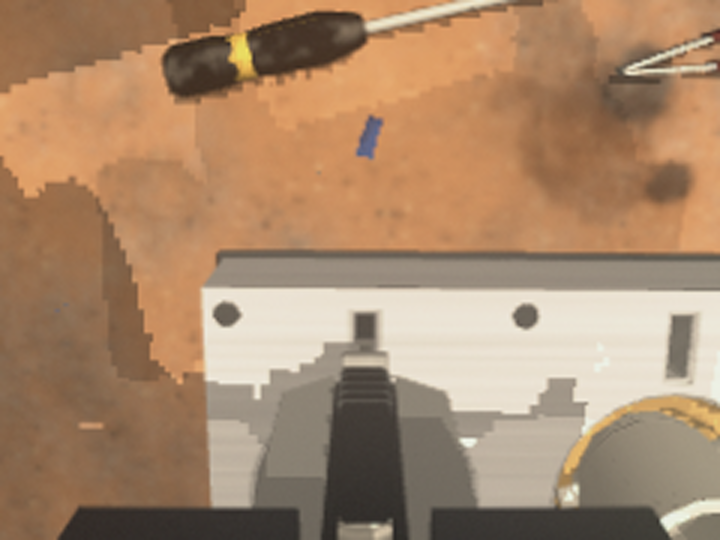

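```bash
python3 -m crank '[[0.5,0.03,0,0.3,0],[0.5,0,0,0.4,0],[0.5,0,0,0.4,0],[0.5,0,0,0.4,0],[0.5,0,0,0,0]]' 40
python3 -m crank '[[0.5,0,0,0,0],[0.5,0,0,0,0],[0.5,0,0,0,0]]'
```

```text
time_s: 38.23
position: [0.4324, 0.2208, 0.2693]
ee_rot: [0.114, -3.137, 0.007]
ft_force: [0.3, 0.0, -0.3]
gripper_width: 0.102
gripper_force: 40.0
time_s: 38.48
position: [0.433, 0.221, 0.2705]
ee_rot: [0.115, -3.139, 0.006]
ft_force: [0.7, -0.0, -1.1]
gripper_width: 0.106
gripper_force: 40.0
```

```bash
python3 -m crank '[[0.5,0,0,0.4,0],[0.5,0,0,0.4,0],[0.5,0,0,0.4,0],[0.5,0,0,0.4,0],[0.5,0,0,0,0]]' 40
python3 -m crank '[[0.5,0,0,0.3,0],[0.5,0,0,0.3,0],[0.5,0,0,0.2,0],[0.5,0,0,0,0],[0.5,0,0,0,0]]'
python3 -c "
from h import *
go(.5389-.1057,.2280-.0076,.0654,1.643)"
```

```text
time_s: 38.9
position: [0.4325, 0.2208, 0.2534]
ee_rot: [0.114, -3.137, 0.007]
ft_force: [0.2, -0.3, -0.4]
gripper_width: 0.104
gripper_force: 40.0
time_s: 39.32
position: [0.4328, 0.2209, 0.2463]
ee_rot: [0.115, -3.139, 0.007]
ft_force: [1.2, 0.1, -0.3]
gripper_width: 0.099
gripper_force: 40.0
shift cm [-0.05  0.03  0.09]  roll 0.001 (j6 -1.31)
```

Past the cam with no resistance; push the last millimetre until the shoulder bears on the deck.

```bash
python3 -m crank '[[0.5,0,0,0.1,0],[0.5,0,0,0.1,0],[0.5,0,0,0.1,0],[0.5,0,0,0,0],[0.5,0,0,0,0]]' 40
python3 -m crank '[[4,0,0,0,0],[4,0,0,0,0],[4,0,0,0,0],[4,0,0,0,0]]'
python3 -m crank '[[4,0,0,-1,0],[4,0,0,-3,0],[4,0,0,-4,0],[4,0,0,-3,0],[4,0,0,0,0]]'
python3 -m crank '[[4,0,0,0,0],[4,0,0,0,0],[4,0,0,0,0],[4,0,0,0,0],[4,0,0,0,0]]'
python3 - <<'E'
from h import *
go(*(np.array([.4719+.0608,.3082+.0044])),.11,1.643)
f=grab("wrist","w13"); np.savez("pics/w13.npz",**f)
P=cloud(f); 
px=proj(f,[np.r_[st(-.045,-.085),.074]])[0].round().astype(int); print(px)
q=P[px[1]-14:px[1]+15,px[0]-12:px[0]+13].reshape(-1,3); g=f["frame"][px[1]-14:px[1]+15,px[0]-12:px[0]+13].reshape(-1,3)
print("blade R top z",np.percentile(q[:,2][g.max(1)<80],[50,80,95]).round(4))
E
```

```text
time_s: 39.73
position: [0.4329, 0.2209, 0.2453]
ee_rot: [-0.115, 3.139, -0.006]
ft_force: [-2.5, -0.8, 13.5]
gripper_width: 0.099
gripper_force: 40.0
time_s: 40.07
position: [0.4328, 0.2208, 0.2432]
ee_rot: [0.114, -3.139, 0.007]
ft_force: [0.3, -0.6, 0.2]
gripper_width: 0.354
gripper_force: 0.0
time_s: 40.48
position: [0.4348, 0.2221, 0.3591]
ee_rot: [-0.114, 3.129, -0.001]
ft_force: [0.7, -0.2, -0.1]
gripper_width: 0.424
gripper_force: 0.0
time_s: 40.9
position: [0.4326, 0.2212, 0.352]
ee_rot: [0.114, -3.136, 0.008]
ft_force: [-0.8, 0.1, -0.6]
gripper_width: 0.426
gripper_force: 0.0
shift cm [-10.73   8.51   6.13]  roll 0.001 (j6 -1.31)
[249 195]
blade R top z [0.0742 0.0749 0.0754]
```

```bash
python3 -m crank '[[4,-3,2.4,0,0],[4,-3,2.4,0,0],[4,-3,2.4,0,0],[4,-1.7,1.3,0,0],[4,0,0,2.5,0]]' 30
python3 -m crank '[[4,0,0,2.5,0],[4,0,0,1,0],[4,0,0,0,0],[4,0,0,0,0],[4,0,0,0,0]]'
python3 -m crank '[[4,0,0,0,0],[4,0,0,0,0],[4,0,0,0,0],[4,0,0,0,0],[4,0,0,0,0]]'
python3 - <<'E'
from h import *
go(.5327,.3126,.066,1.643)
f=grab("wrist","w14"); np.savez("pics/w14.npz",**f)
darkrect(f,-.045,0,.04); darkrect(f,.061,0,.074,.016,70)
f=dict(np.load("pics/w10.npz"))
E
```

```text
time_s: 41.37
position: [0.5383, 0.3173, 0.331]
ee_rot: [-0.116, 3.128, 0.002]
ft_force: [0.7, 0.2, 0.1]
gripper_width: 0.427
gripper_force: 0.0
time_s: 41.78
position: [0.5338, 0.3137, 0.2942]
ee_rot: [-0.114, 3.138, -0.005]
ft_force: [-0.3, -1.0, -0.7]
gripper_width: 0.427
gripper_force: 0.0
time_s: 42.2
position: [0.5334, 0.3136, 0.2935]
ee_rot: [-0.115, 3.139, -0.006]
ft_force: [0.6, -0.1, 0.8]
gripper_width: 0.426
gripper_force: 0.0
shift cm [ 0.08 -0.01  4.75]  roll 0.001 (j6 -1.22)
ctr [-41.4   1.7] size [12.1  4.5] ang 0.2 area px 120 px [251.  69.]
ctr [58.6  1.3] size [27.1  8.7] ang 0.2 area px 431 px [250. 214.]
```

```bash
python3 -m crank '[[4,0.08,0,1.5,0],[4,0,0,1.5,0],[4,0,0,1,0],[4,0,0,0.75,0],[4,0,0,0,0]]' 30
python3 -m crank '[[4,0,0,0,0],[4,0,0,0,0],[4,0,0,0,0],[2,0,0,0,0],[0.5,0,0,0,0]]'
python3 -m crank '[[0.5,0,0,0,0],[0.5,0,0,0,0],[0.5,0,0,0,0],[0.5,0,0,0,0],[0.5,0,0,0,0]]' 40
python3 -c "
from h import *
go(.5327,.3126,.066,1.643)"
python3 -m crank '[[0.5,0,0,-1,0],[0.5,0,0,-2,0],[0.5,0,0,-3,0],[0.5,0,0,-4,0],[0.5,1,0,0,0]]' 40
python3 -m crank '[[0.5,3,0,0,0],[0.5,3.6,0,0,0],[0.5,3,0,0,0],[0.5,0,0,0,0],[0.5,0,0,0,0]]'
python3 -m crank '[[0.5,0,0,2,0],[0.5,0,0,2.5,0],[0.5,0,0,1.5,0],[0.5,0,0,0,0],[0.5,0,0,0,0]]'
python3 -m crank '[[0.5,0,0,0,0],[0.5,0,0,0,0],[0.5,0,0,0,0],[0.5,0,0,0,0],[0.5,0,0,0,0]]'
python3 - <<'E'
from h import *
go(.5327-.1057,.3126-.0076,.0654,1.643)
f=grab("wrist","w15"); np.savez("pics/w15.npz",**f)
E
```

```text
time_s: 42.67
position: [0.5321, 0.3131, 0.2437]
ee_rot: [0.114, -3.136, 0.009]
ft_force: [0.4, -0.0, -0.2]
gripper_width: 0.425
gripper_force: 0.0
time_s: 43.08
position: [0.5327, 0.3135, 0.2461]
ee_rot: [-0.115, 3.139, -0.006]
ft_force: [-0.1, 0.0, -0.6]
gripper_width: 0.321
gripper_force: 0.0
time_s: 43.5
position: [0.5326, 0.3134, 0.2456]
ee_rot: [0.115, -3.139, 0.006]
ft_force: [-0.3, -0.0, 0.3]
gripper_width: 0.102
gripper_force: 40.0
shift cm [-0.01 -0.01 -0.04]  roll 0.001 (j6 -1.22)
time_s: 43.92
position: [0.5257, 0.3141, 0.3537]
ee_rot: [-0.113, 3.125, 0.003]
ft_force: [1.2, 1.3, 1.1]
gripper_width: 0.102
gripper_force: 40.0
time_s: 44.33
position: [0.4254, 0.3059, 0.3463]
ee_rot: [-0.117, 3.139, -0.006]
ft_force: [-0.3, -0.4, -0.4]
gripper_width: 0.1
gripper_force: 40.0
time_s: 44.75
position: [0.4279, 0.3059, 0.2852]
ee_rot: [0.114, -3.139, 0.007]
ft_force: [0.1, -0.2, -0.4]
gripper_width: 0.105
gripper_force: 40.0
time_s: 45.17
position: [0.427, 0.3059, 0.2862]
ee_rot: [-0.115, 3.139, -0.006]
ft_force: [0.5, 0.8, -0.3]
gripper_width: 0.101
gripper_force: 40.0
shift cm [ 0.02 -0.01  4.08]  roll 0.001 (j6 -1.15)
```

Same geometry as the first; insert to 5 mm, then on.

```bash
python3 -m crank '[[0.5,0.02,0,0.3,0],[0.5,0,0,0.4,0],[0.5,0,0,0.4,0],[0.5,0,0,0.4,0],[0.5,0,0,0,0]]' 40
python3 -m crank '[[0.5,0,0,0,0],[0.5,0,0,0,0],[0.5,0,0,0,0]]'
python3 -m crank '[[0.5,0,0,0.2,0],[0.5,0,0,0.2,0],[0.5,0,0,0.2,0],[0.5,0,0,0,0],[0.5,0,0,0,0]]' 40
```

```text
time_s: 45.63
position: [0.4263, 0.3055, 0.2694]
ee_rot: [0.114, -3.137, 0.008]
ft_force: [0.0, -1.1, -0.2]
gripper_width: 0.103
gripper_force: 40.0
time_s: 45.88
position: [0.4268, 0.3058, 0.2707]
ee_rot: [0.115, -3.139, 0.006]
ft_force: [-0.1, -0.8, -1.3]
gripper_width: 0.104
gripper_force: 40.0
time_s: 46.3
position: [0.4266, 0.3057, 0.2644]
ee_rot: [0.115, -3.139, 0.007]
ft_force: [-0.5, -0.6, -0.6]
gripper_width: 0.103
gripper_force: 40.0
```

```bash
python3 -m crank '[[0.5,0,0,0.3,0],[0.5,0,0,0.3,0],[0.5,0,0,0.3,0],[0.5,0,0,0.3,0],[0.5,0,0,0,0]]' 40
python3 -m crank '[[0.5,0,0,0.3,0],[0.5,0,0,0.2,0],[0.5,0,0,0.1,0],[0.5,0,0,0,0],[0.5,0,0,0,0]]'
python3 -m crank '[[0.5,0,0,0.1,0],[0.5,0,0,0.1,0],[0.5,0,0,0.1,0],[0.5,0,0,0,0],[0.5,0,0,0,0]]' 40
```

```text
time_s: 46.72
position: [0.4264, 0.3055, 0.2518]
ee_rot: [0.114, -3.138, 0.008]
ft_force: [-0.1, -0.1, -0.9]
gripper_width: 0.105
gripper_force: 40.0
time_s: 47.13
position: [0.4266, 0.3057, 0.2465]
ee_rot: [0.115, -3.139, 0.007]
ft_force: [-0.6, 0.1, 0.6]
gripper_width: 0.106
gripper_force: 40.0
time_s: 47.55
position: [0.4267, 0.3057, 0.2455]
ee_rot: [-0.115, 3.139, -0.006]
ft_force: [-2.3, -2.2, 12.7]
gripper_width: 0.103
gripper_force: 40.0
```

```bash
python3 -m crank '[[4,0,0,0,0],[4,0,0,0,0],[4,0,0,0,0],[4,0,0,0,0]]' 30
python3 -m crank '[[4,0,0,-1,0],[4,0,0,-3,0],[4,0,0,-4,0],[4,0,0,-3,0],[4,0,0,0,0]]'
python3 -m crank '[[4,-3,2.4,0,0],[4,-3,2.4,0,0],[4,-3,2.4,0,0],[4,-1.7,1.3,0,0],[4,0,0,2.5,0]]' 30
python3 -m crank '[[4,0,0,2.5,0],[4,0,0,1,0],[4,0,0,0,0],[4,0,0,0,0],[4,0,0,0,0]]'
python3 -m crank '[[4,0,0,0,0],[4,0,0,0,0],[4,0,0,0,0],[4,0,0,0,0],[4,0,0,0,0]]'
python3 - <<'E'
from h import *
go(.5267,.3974,.066,1.643)
f=grab("wrist","w16"); np.savez("pics/w16.npz",**f)
darkrect(f,-.045,.085,.04); darkrect(f,.061,.085,.074,.016,70)
E
```

```text
time_s: 47.88
position: [0.4266, 0.3056, 0.2434]
ee_rot: [0.115, -3.139, 0.007]
ft_force: [-0.6, 0.2, -0.4]
gripper_width: 0.353
gripper_force: 0.0
time_s: 48.3
position: [0.4284, 0.3071, 0.3604]
ee_rot: [-0.114, 3.128, 0.002]
ft_force: [0.1, -0.2, -0.1]
gripper_width: 0.427
gripper_force: 0.0
time_s: 48.72
position: [0.5318, 0.4021, 0.3317]
ee_rot: [-0.115, 3.128, 0.004]
ft_force: [1.0, -0.2, -0.3]
gripper_width: 0.426
gripper_force: 0.0
time_s: 49.13
position: [0.5275, 0.3985, 0.2946]
ee_rot: [-0.114, 3.138, -0.005]
ft_force: [0.3, -0.7, 0.6]
gripper_width: 0.426
gripper_force: 0.0
time_s: 49.55
position: [0.5272, 0.3984, 0.2936]
ee_rot: [-0.115, 3.139, -0.006]
ft_force: [0.2, 0.5, 0.2]
gripper_width: 0.425
gripper_force: 0.0
shift cm [ 0.06 -0.01  4.76]  roll 0.001 (j6 -1.10)
ctr [-41.2  86.8] size [11.4  4.5] ang 0.2 area px 107 px [251.  70.]
ctr [63.7 86.3] size [18.3  8.7] ang 0.2 area px 288 px [250. 220.]
```

View pics/w16.png

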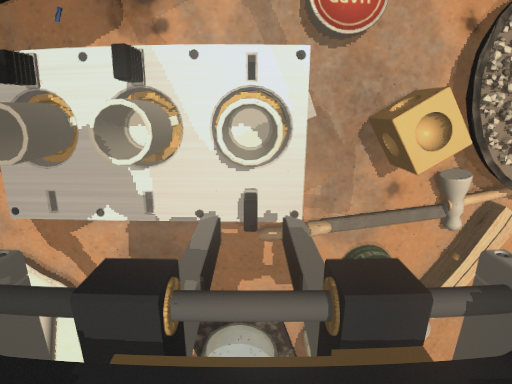

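```bash
python3 -m crank '[[4,0.06,0,1.5,0],[4,0,0,1.5,0],[4,0,0,1,0],[4,0,0,0.75,0],[4,0,0,0,0]]' 30
python3 -m crank '[[4,0,0,0,0],[4,0,0,0,0],[4,0,0,0,0],[2,0,0,0,0],[0.5,0,0,0,0]]'
python3 -m crank '[[0.5,0,0,0,0],[0.5,0,0,0,0],[0.5,0,0,0,0],[0.5,0,0,0,0],[0.5,0,0,0,0]]' 40
python3 -c "
from h import *
go(.5267,.3974,.066,1.643)"
python3 -m crank '[[0.5,0,0,-1,0],[0.5,0,0,-2,0],[0.5,0,0,-3,0],[0.5,0,0,-4,0],[0.5,1,0,0,0]]' 40
python3 -m crank '[[0.5,3,0,0,0],[0.5,3.6,0,0,0],[0.5,3,0,0,0],[0.5,0,0,0,0],[0.5,0,0,0,0]]'
python3 -m crank '[[0.5,0,0,2,0],[0.5,0,0,2.5,0],[0.5,0,0,1.5,0],[0.5,0,0,0,0],[0.5,0,0,0,0]]'
python3 -m crank '[[0.5,0,0,0,0],[0.5,0,0,0,0],[0.5,0,0,0,0],[0.5,0,0,0,0],[0.5,0,0,0,0]]'
python3 - <<'E'
from h import *
go(.5267-.1057,.3974-.0076,.0654,1.643)
E
```

```text
time_s: 50.02
position: [0.5261, 0.3979, 0.2438]
ee_rot: [0.114, -3.136, 0.009]
ft_force: [0.5, -0.5, 1.2]
gripper_width: 0.426
gripper_force: 0.0
time_s: 50.43
position: [0.5267, 0.3983, 0.2463]
ee_rot: [-0.115, 3.139, -0.006]
ft_force: [0.1, 0.1, 0.4]
gripper_width: 0.317
gripper_force: 0.0
time_s: 50.85
position: [0.5266, 0.3982, 0.2458]
ee_rot: [0.115, -3.139, 0.007]
ft_force: [0.2, -0.5, -0.0]
gripper_width: 0.104
gripper_force: 40.0
shift cm [-0.01 -0.   -0.02]  roll 0.001 (j6 -1.10)
time_s: 51.27
position: [0.5195, 0.399, 0.3543]
ee_rot: [-0.113, 3.125, 0.005]
ft_force: [1.1, 1.2, 1.1]
gripper_width: 0.105
gripper_force: 40.0
time_s: 51.68
position: [0.4193, 0.3908, 0.3465]
ee_rot: [-0.117, 3.139, -0.006]
ft_force: [0.5, -0.6, -0.8]
gripper_width: 0.104
gripper_force: 40.0
time_s: 52.1
position: [0.4219, 0.3907, 0.2852]
ee_rot: [0.114, -3.139, 0.008]
ft_force: [0.6, -0.8, -0.9]
gripper_width: 0.103
gripper_force: 40.0
time_s: 52.52
position: [0.421, 0.3907, 0.2864]
ee_rot: [-0.114, 3.139, -0.005]
ft_force: [-0.3, -0.0, -0.1]
gripper_width: 0.107
gripper_force: 40.0
shift cm [ 0.02 -0.01  4.1 ]  roll 0.001 (j6 -1.01)
```

```bash
python3 -m crank '[[0.5,0.02,0,0.3,0],[0.5,0,0,0.4,0],[0.5,0,0,0.4,0],[0.5,0,0,0.4,0],[0.5,0,0,0,0]]' 40
python3 -m crank '[[0.5,0,0,0,0],[0.5,0,0,0,0],[0.5,0,0,0,0]]'
python3 -m crank '[[0.5,0,0,0.2,0],[0.5,0,0,0.2,0],[0.5,0,0,0.2,0],[0.5,0,0,0,0],[0.5,0,0,0,0]]' 40
```

```text
time_s: 52.93
position: [0.4203, 0.3903, 0.2695]
ee_rot: [0.115, -3.137, 0.009]
ft_force: [1.2, -1.1, -0.4]
gripper_width: 0.104
gripper_force: 40.0
time_s: 53.18
position: [0.4208, 0.3906, 0.2708]
ee_rot: [0.115, -3.139, 0.006]
ft_force: [-0.2, 0.4, -0.2]
gripper_width: 0.109
gripper_force: 40.0
time_s: 53.6
position: [0.4206, 0.3905, 0.2645]
ee_rot: [0.115, -3.139, 0.007]
ft_force: [0.5, 0.2, -0.4]
gripper_width: 0.104
gripper_force: 40.0
```

```bash
python3 -m crank '[[0.5,0,0,0.3,0],[0.5,0,0,0.3,0],[0.5,0,0,0.3,0],[0.5,0,0,0.3,0],[0.5,0,0,0,0]]' 40
python3 -m crank '[[0.5,0,0,0.3,0],[0.5,0,0,0.2,0],[0.5,0,0,0.1,0],[0.5,0,0,0,0],[0.5,0,0,0,0]]'
python3 -m crank '[[0.5,0,0,0.1,0],[0.5,0,0,0.1,0],[0.5,0,0,0.1,0],[0.5,0,0,0,0],[0.5,0,0,0,0]]' 40
python3 -m crank '[[4,0,0,0,0],[4,0,0,0,0],[4,0,0,0,0],[4,0,0,0,0]]' 30
python3 -m crank '[[4,0,0,-1,0],[4,0,0,-3,0],[4,0,0,-4,0],[4,0,0,-4,0],[4,0,0,-3,0]]'
python3 -m crank '[[4,-3,-3,0,0],[4,-3,-3,0,0],[4,0,-3,0,0],[4,0,0,0,0],[4,0,0,0,0]]'
python3 -m crank '[[4,0,0,0,0],[4,0,0,0,0],[4,0,0,0,0],[4,0,0,0,0],[4,0,0,0,0]]'
python3 - <<'E'
from h import *
f=grab("wrist","w17"); np.savez("pics/w17.npz",**f)
t=grab("top","t4"); P=cloud(f)
for n,y in (("L",.085),("M",0),("R",-.085)):
    D=(P[:,:,:2]-O)@RS
    b=P[(abs(D[:,:,0]+.045)<.015)&(abs(D[:,:,1]-y)<.008)][:,2]; c=P[(np.hypot(D[:,:,0],D[:,:,1]-y)<.025)&(np.hypot(D[:,:,0],D[:,:,1]-y)>.016)][:,2]
    print(n,"blade top",np.percentile(b,[90,97]).round(4),"rim z",np.percentile(c,[70,90,97]).round(4))
crucibles(t)
print("park",[int((abs(D[:,:,0]-.061)<.012)[P[:,:,2]>.06].sum())])
E
```

```text
time_s: 54.02
position: [0.4204, 0.3903, 0.2519]
ee_rot: [0.114, -3.138, 0.008]
ft_force: [0.2, -0.5, -0.5]
gripper_width: 0.107
gripper_force: 40.0
time_s: 54.43
position: [0.4207, 0.3904, 0.2467]
ee_rot: [0.115, -3.139, 0.007]
ft_force: [-1.1, 0.7, -0.5]
gripper_width: 0.103
gripper_force: 40.0
time_s: 54.85
position: [0.4207, 0.3905, 0.2457]
ee_rot: [-0.115, 3.139, -0.005]
ft_force: [-1.2, -1.1, 10.6]
gripper_width: 0.104
gripper_force: 40.0
time_s: 55.18
position: [0.4206, 0.3904, 0.2435]
ee_rot: [0.115, -3.139, 0.007]
ft_force: [1.6, -0.4, 0.4]
gripper_width: 0.356
gripper_force: 0.0
time_s: 55.6
position: [0.4208, 0.3912, 0.3976]
ee_rot: [-0.115, 3.137, -0.003]
ft_force: [1.1, 0.2, -0.1]
gripper_width: 0.428
gripper_force: 0.0
time_s: 56.02
position: [0.4862, 0.3055, 0.3946]
ee_rot: [0.11, -3.139, 0.006]
ft_force: [0.5, 0.2, 0.0]
gripper_width: 0.425
gripper_force: 0.0
time_s: 56.43
position: [0.4856, 0.3074, 0.394]
ee_rot: [0.117, -3.139, 0.006]
ft_force: [-1.0, 0.7, 0.1]
gripper_width: 0.427
gripper_force: 0.0
L blade top [0.0748 0.0754] rim z [0.301  0.309  0.3101]
M blade top [0.0749 0.0753] rim z [0.3145 0.3272 0.3292]
R blade top [0.075  0.0755] rim z [0.2997 0.3091 0.3106]
park [0]
```

View pics/w17.png

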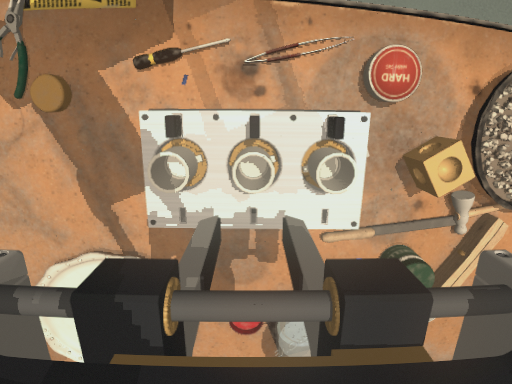

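```bash
python3 -c "
from rig import close_job
print(close_job())"
```

```text
the job is handed in; nothing more can be done
None
```

All three crucibles are twisted home against the stop in the stand. Each station is locked with its gauge blade, shoulder on the deck, and the job was handed in at about 56 s of robot time; no verdict came back.

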